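# Back off a ratchet board turntable to its end stop

### The job

Turn the ratchet board turntable backward (clockwise seen from above) to its end stop: first lift the yellow-tabbed pawl out of the teeth and throw it fully back, never forcing the wheel against it; then turn the wheel by its red handle until its red lug has pushed the end stop's spring plunger in about 5 mm, without crushing it past 8 mm. Finally lower the pawl gently back onto the teeth, not letting it drop, let go of everything, leaving the wheel bearing on the plunger and the loose tools and parts around where they were.

Things in the scene. Friction and masses are not known exactly. Their poses are not given: they have to be found in the camera images.
- base: Fixed grey base plate, 270 x 270 x 12 mm, on the bench, at a new place and yaw (within 0.35 rad) each time. Origin: underside centre, on the wheel's vertical axis; z up. In its frame the pawl lies over the wheel's -x rim, its pivot bracket (66 mm high) at x -75, y +70 mm; the handle stays on the +x side from its start to the stop.
- wheel: Aluminium wheel, 160 mm across, top 40 mm above the bench, 16 dark saw teeth on its rim (to 50 mm high), a green circuit board on its middle (to 55 mm). Origin on its vertical axis at bench height; +x points to the handle and the lug. Drag 0.3 N m (5 N at the handle): it stays where left. Backward = clockwise from above; the pawl in the teeth blocks this within one tooth (0.39 rad).
- handle (a point): Grip point of the wheel's red upright handle: a free-spinning round sleeve 16 mm in diameter, from 46 to 100 mm above the bench, 56 mm from the wheel's axis; this point is on the sleeve's axis, 82 mm above the bench.
- lug (a point): Middle of the red lug that sticks out of the wheel's rim straight outward of the handle: radius 76 to 106 mm, 12 mm wide, 28 to 40 mm high. Its clockwise side meets the plunger. At the handle the push to turn is about 5 N (3 to 4 N left when standing), then, once the lug is on the plunger, 2.7 N more per mm of handle travel (1.65 N per mm of plunger): 13 N at 5 mm, 18 N at 8 mm, too far.
- plunger (a joint): How far the end stop's plunger is pressed in (m): 0 free, 0.012 hard in. Yellow rod, black 18 mm head, 34 mm high, 92 mm from the wheel's axis, in a black block; spring 1 N/mm. The block's place varies: the lug meets it with the handle somewhere from -0.8 to -1.4 rad (yaw in the base's frame), to be seen or felt. Wanted 3 to 8 mm; let go, it springs back to about 3 mm, held by the wheel's drag.
- pawl: Steel pawl, 60 g, 10 mm wide bar; origin on its pivot, 58 mm high, pivot axis along the base's x. Down, it points along the base's -y, nose 70 mm out. It swings up and over to +y: tilt of its z axis 0 in a tooth gap, to 0.16 rad on a tooth, 2.0 against its back stop. Past about 1.3 rad it falls back and stays; below, it falls to the teeth. Over 8 rad/s (a fall of over 15 mm) is dropped; over 15 N on the wheel is forced.
- pawl_tab (a point): Grip point on the pawl's yellow tab (12 mm wide along the base's x, 14 mm along the bar, 32 mm tall; this point is 12 mm below its end). In the pawl's frame: x 0, y -55, z +24 mm, 60 mm from the pivot. 82 mm above the bench with the pawl down, 98 mm thrown back. Pinched across its 12 mm it can be carried round in an arc with the fingers kept pointing down: it turns between the pads.
- flux_jar: Small jar, 28 mm across, 36 mm high, loose on the base plate's corner (base x +112, y +108). Bystander.
- screwdriver: Loose screwdriver lying left of the turntable. Bystander.
- wrench: Loose steel wrench lying right of the turntable. Bystander.
- wood_block: Loose wooden block 70 x 45 x 16 mm, left of the screwdriver. Bystander.
- meter: Loose yellow hand meter 130 x 70 x 33 mm, lying right of the wrench. Bystander.
- parts_tray: Loose grey divided tray 100 x 140 x 25 mm behind the turntable. Bystander.

How it is judged (in metres and radians):
On the way, in this order (a step that is already met when the one before it is completed fails the run):
1. the pawl is lifted out and thrown back (angle between pawl's own z axis and vertical above 1.6 rad), for 0.2 s.
2. with the pawl back, the lug has pressed the plunger in 3 mm or more (angle between pawl's own z axis and vertical above 1.6 rad and value of joint plunger above 0.003 m), for 0.2 s.
3. the pawl lies on the teeth again, the wheel still bearing on the plunger (angle between pawl's own z axis and vertical below 0.25 rad and value of joint plunger above 0.0015 m), for 0.2 s.
At the end, for the whole second after the job is handed in: Pawl lying on the teeth (tilt under 0.25 rad), wheel at rest with its lug still pressing the plunger in by more than 1.5 mm and less than 8 mm, bystanders within 30 mm of their starts (all of step 3 and value of joint plunger below 0.008 m and angular speed of each of wheel, pawl below 0.1 rad/s); the robot touches nothing.
It fails at once if the plunger is crushed more than 8 mm in (value of joint plunger above 0.008 m).
It fails at once if the wheel is forced against the pawl, or the pawl onto the wheel, with more than 15 N (contact force between pawl and wheel above 15 N).
It fails at once if the pawl drops or is slammed (faster than 8 rad/s) (angular speed of pawl above 8 rad/s).
It fails at once if a bystander is moved more than 30 mm (distance of any of flux_jar, screwdriver, wrench, wood_block, meter, parts_tray from where it was at the start of the episode above 0.03 m).
It also fails if it takes over 67 s, if anything falls off the work surface, if the arm or the gripper's body presses on something with over 40 N, if the wrist force passes 120 N, or if a joint passes its speed limit or range.

### The arm

A 6-joint arm with a two-finger parallel gripper is mounted at the origin on the work surface. World frame = base frame: x ahead of the robot, y to its left, z up, the work surface at z = 0. Lengths are in mm, angles in rad, forces in N, time in s.
With the tool pointing down it reaches from about 350 to 975 mm from the base axis. Payload 7.1 kg.
Tool frame: the origin (TCP) lies at the very end of the fingers, on their centre line; the grasp point (between the pads) lies 19 mm behind it; z points along the fingers, y is the direction in which the jaws open and shut (so a half turn about z gives the same grasp; the last joint's range is limited). The gripper opens to 88 mm and grips with 3 to 60 N. Pads are 20 mm wide; open, the fingers measure 115 mm over their backs; the gripper's body (75 mm by 178 mm) begins 61 mm behind the grasp point.
Start: joints at [-1.343, 0.423, 1.63, -0, 1.089, -0.019], TCP at [152.708, -606.04, 222.675] pointing down, gripper open.
Joint ranges: [-3, 3], [-0.9, 2.11], [0.09, 2.58], [-1.31, 4.45], [0.11, 2.69], [-2.54, 2.54]. Speed limits (rad/s): [2.39, 2.39, 3.01, 3.14, 3.14, 3.14].

### API

Orientations are given as a rotation vector (axis times angle).
In Python, from workcell import monitor, vision, order, find_in, regions_of, place_of gives the robot as it stands. The module is installed in compiled form; this text tells all that it offers.
- The arm moves only by the tool carry_out, never from a script. Its argument "targets" is a list of rows, each a list of 3 entries, a list of its own where there are three numbers: the turn, a rotation vector about the world's x, y, z in degrees, then the shift along the world's x, y, z in mm, then the finger opening in mm, from 0 to 87.8. In form: [[[rx, ry, rz], [x, y, z], hand], ...]. A call has 1 to 10 rows; each row is the pose to reach, as a shift and turn from the pose commanded when the call began; what a row does not reach only later rows make up. A row lasts 1/12 s, in which the tool goes at most 41.7 mm and 7.16 degrees, less where a joint would pass 70% of its speed; a pose out of reach is approached as far as the arm can. A call with a gripper value outside its range is refused whole. The fingers move at their own pace and stop on an object; the grip force is fixed at half the most. Time passes only in rows, so rows that repeat a pose let the fingers close. It gives the time, the measured TCP pose, the force and the opening at its end, in the units of the state.
- monitor.get_obs(): the state, without advancing time (a new reading comes with each control period).
- vision.get_image(name): name is "side" or "top"; returns the picture (384x512x3 uint8, red, green, blue); there is no depth.
- vision.camera_model(name): a dict with "K" (3x3 intrinsics, pixels), "dist" ([k1, k2, p1, p2, k3] as OpenCV has them; the pictures are not rectified), "rvec" (rotation vector, rad) and "tvec" (3), from world to camera coordinates, as OpenCV has them. Camera axes: x right, y down, z forward; pixel columns grow to the right and rows downward; lengths in mm; the calibration is good to about 2 mm. A picture is of the moment at which its call begins. camera_model takes no time and is no camera call.
- order.close_job(): hands the job in, once; it reports no verdict.
Trained networks look in the newest picture that a camera, given by its name, has taken for a name from the list of things; names that differ only in an ending like _2 or _b are one class to them, and where a whole thing is asked for, a point or a joint stands for the part that bears it (a point fixed in the world has none). Each returns a list of dicts, best first, with "confidence" (0 to 1); they miss things now and then, are a little off and sometimes report something else, mostly with a low value. They report only what shows in the picture. A call takes as long as a camera call.
- find_in(query, camera): "point" ([x, y, z] in mm, in the coordinates of the camera as it stood for that picture, good to about 4 mm: the middle of the surface that is visible of it).
- regions_of(query, camera): "mask" (384x512 bool, what is visible of it).
- place_of(query, camera): "point" ([x, y, z] in mm, in the coordinates of the camera as it stood for that picture, good to about 4 mm: a listed point, or the origin of a listed thing).
The state is a dict: "t": time; "qpos": joint angles; "qvel": joint speeds; "joint_torque": joint torques, N m; "ee_pos": TCP position; "orientation": TCP orientation; "ft_force": force on the tool from outside, world axes, zero at the start; "moment": the same for the moment, N m; "width": finger opening in mm.
Only numpy, scipy, OpenCV 4.12 (cv2) and the standard library are available. Lean on these libraries where they do the work, as an engineer would, in place of code of your own. Each camera call takes 0.05 s, during which the arm holds its last target.

## Working session

There is one attempt and no reset: what is moved stays moved. The work goes in short steps, Python scripts to look and compute and a tool call to move; the robot and the scene stay as the last step left them, time stands still between calls to the robot, and variables do not carry over. Pictures are saved under pics/ and viewed, and the job is handed in when it is done.

Besides the shell and the picture viewer there is one more tool, called after "Emit:" in YAML: its name, and indented under it one key for each argument. carry_out: Moves the arm, as the interface text tells. Its arguments: {"type":"object","properties":{"targets":{"type":"array","items":{"type":"array"}}},"required":["targets"]}

```bash
ls; mkdir -p pics
cat > h.py <<'E'
import numpy as np,cv2
from workcell import monitor,vision,order,find_in,regions_of,place_of
def snap(cam,fn):
    im=vision.get_image(cam); cv2.imwrite('pics/'+fn,im[:,:,::-1]); return im
def c2w(cam,p):
    m=vision.camera_model(cam); R=cv2.Rodrigues(np.array(m['rvec'],float))[0]
    return R.T@(np.array(p,float)-np.array(m['tvec'],float).ravel())
def w2p(cam,p):
    m=vision.camera_model(cam)
    return cv2.projectPoints(np.array(p,float).reshape(-1,1,3),np.array(m['rvec'],float),np.array(m['tvec'],float),np.array(m['K'],float),np.array(m['dist'],float))[0].reshape(-1,2)
def ray(cam,px,z):
    m=vision.camera_model(cam); K=np.array(m['K'],float);d=np.array(m['dist'],float)
    R=cv2.Rodrigues(np.array(m['rvec'],float))[0];t=np.array(m['tvec'],float).ravel()
    u=cv2.undistortPoints(np.array(px,float).reshape(-1,1,2),K,d).reshape(-1,2)
    o=-R.T@t; out=[]
    for a in u:
        v=R.T@np.array([a[0],a[1],1.]); out.append(o+v*(z-o[2])/v[2])
    return np.array(out)
E
python3 - <<'E'
from h import *
np.set_printoptions(precision=1,suppress=True)
for c in ('side','top'):
    snap(c,c+'0.png')
    m=vision.camera_model(c); print(c,c2w(c,[0,0,0]),c2w(c,[0,0,1])-c2w(c,[0,0,0]))
    for q in ('base','wheel','handle','lug','plunger','pawl','pawl_tab'):
        r=place_of(q,c); print(c,q,[(round(x['confidence'],2),c2w(c,x['point'])) for x in r[:2]])
print(monitor.get_obs())
E
```

```text
pics
side [ 543.9 -703.   578.1] [ 0.1  0.8 -0.6]
side base [(0.58, array([583. , -66.1,   0.8])), (0.37, array([511.8,   7.5,  61.1]))]
side wheel [(0.82, array([582.9, -65.6,   1.4]))]
side handle [(0.82, array([636.1, -42.2,  84.1]))]
side lug [(0.74, array([584.8, -65.4,   1.3]))]Traceback (most recent call last):
  File "<stdin>", line 7, in <module>
ValueError: it knows: base, flux_jar, handle, lug, meter, parts_tray, pawl, pawl_tab, screwdriver, wheel, wood_block, wrench
```

Run:
```python
from h import *
np.set_printoptions(precision=1,suppress=True)
for c in ('side','top'):
    snap(c,c+'1.png')
    print(c,c2w(c,[0,0,0]),c2w(c,[0,0,1])-c2w(c,[0,0,0]))
    for q in ('base','wheel','handle','lug','pawl','pawl_tab','flux_jar'):
        r=place_of(q,c); print(c,q,[(round(x['confidence'],2),c2w(c,x['point'])) for x in r[:2]])
print(monitor.get_obs())
```

```text
side [ 543.9 -703.   578.1] [ 0.1  0.8 -0.6]
side base [(0.8, array([581.1, -65.2,   1. ]))]
side wheel [(0.96, array([581.9, -66. ,   0. ]))]
side handle [(0.84, array([634.5, -40.9,  81.1]))]
side lug [(0.76, array([664.5, -28.8,  35.3]))]
side pawl [(0.52, array([512.6,   4.6,  59.2]))]
side pawl_tab [(0.56, array([508.5, -45.3,  88.9]))]
side flux_jar [(0.64, array([694.5,  43.6,  15. ]))]
top [ 448.2   37.5 1353.8] [ 0.1 -0.  -1. ]
top base [(0.8, array([584.5, -66. ,   0.1])), (0.72, array([615.5, 156.4,   1.8]))]
top wheel [(0.93, array([580.4, -67.6,   3.4]))]
top handle [(0.56, array([632.1, -44.7,  77.8])), (0.55, array([507.9, -46.8,  86.6]))]
top lug [(0.78, array([664.1, -30.7,  35.2])), (0.43, array([701.1,  42.7,  15. ]))]
top pawl [(0.48, array([506.7,   3.3,  61.1])), (0.2, array([616.9, 155. ,  -2.2]))]
top pawl_tab [(0.41, array([503.4, -47.4,  84.9]))]
top flux_jar [(0.62, array([696.8,  43. ,  11.6]))]
{'t': 1.05, 'qpos': array([-1.3,  0.4,  1.6,  0. ,  1.1, -0. ]), 'qvel': array([ 0.,  0., -0., -0., -0., -0.]), 'joint_torque': array([  0. , -54.5, -27.4,   0.1,   0. ,  -0. ]), 'ee_pos': array([ 152.7, -606. ,  222.7]), 'orientation': array([3.1, 0.4, 0. ]), 'ft_force': array([-0.2, -0.1, -0.3]), 'moment': array([-0.,  0.,  0.]), 'width': 87.74248153214391}
```

View pics/side0.png

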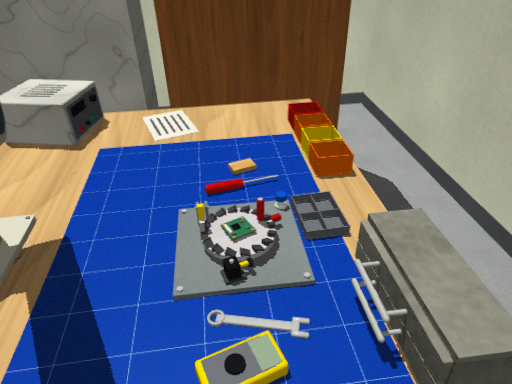

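View pics/top1.png

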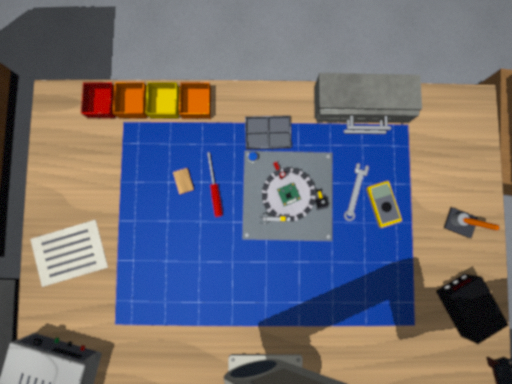

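Run:
```python
from h import *
np.set_printoptions(precision=1,suppress=True)
a=cv2.imread('pics/side1.png')[185:310,160:330]; b=cv2.imread('pics/top1.png')[140:250,230:345]
cv2.imwrite('pics/sz.png',cv2.resize(a,None,fx=4.6,fy=4.6,interpolation=cv2.INTER_CUBIC))
cv2.imwrite('pics/tz.png',cv2.resize(b,None,fx=5,fy=5,interpolation=cv2.INTER_CUBIC))
print(w2p('side',[[582,-66,0],[635,-42,82],[507,-51,82],[507,4,58]]),w2p('top',[[582,-66,0],[635,-42,82],[507,-51,82],[507,4,58]]))
import itertools
for c in('side','top'):
    r=regions_of('base',c)
    m=r[0]['mask'].astype(np.uint8)
    ks=max(cv2.findContours(m,0,2)[0],key=cv2.contourArea)
    h=cv2.convexHull(ks); e=cv2.approxPolyDP(h,5,True).reshape(-1,2); print(c,r[0]['confidence'],e,ray(c,e,12))
```

```text
[[238.8 244.6]
 [260.6 205.7]
 [200.6 214.3]
 [201.2 207.8]] [[287.  195.5]
 [280.8 174.5]
 [283.9 218.8]
 [264.5 219. ]]
side 0.85 [[287 200]
 [313 283]
 [173 298]
 [178 209]
 [204 201]] [[ 716.1   64.1   12. ]
 [ 710.2 -208.8   12. ]
 [ 446.7 -204.    12. ]
 [ 447.9   71.1   12. ]
 [ 511.3   94.    12. ]]
top 0.59 [[245 160]
 [269 151]
 [329 153]
 [330 238]
 [245 239]] [[ 689.3   63.5   12. ]
 [ 718.   -10.1   12. ]
 [ 713.5 -195.4   12. ]
 [ 453.1 -194.8   12. ]
 [ 448.9   61.1   12. ]]
```

View pics/sz.png

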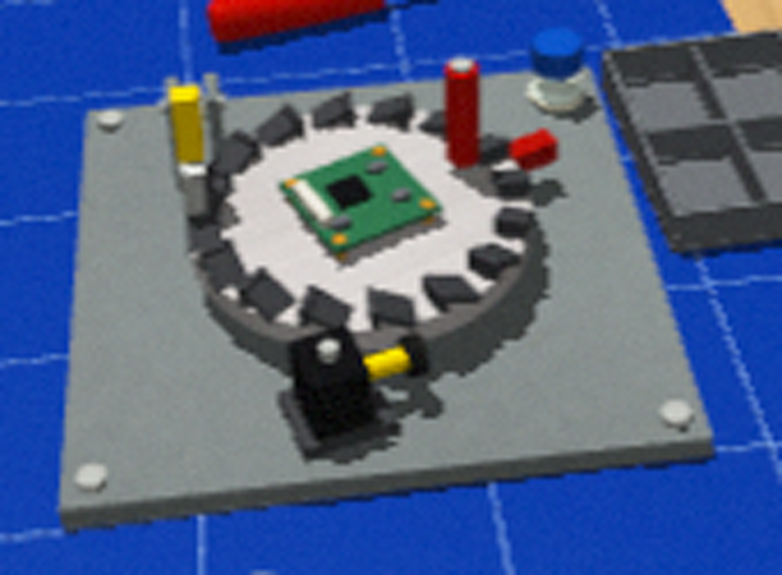

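View pics/tz.png

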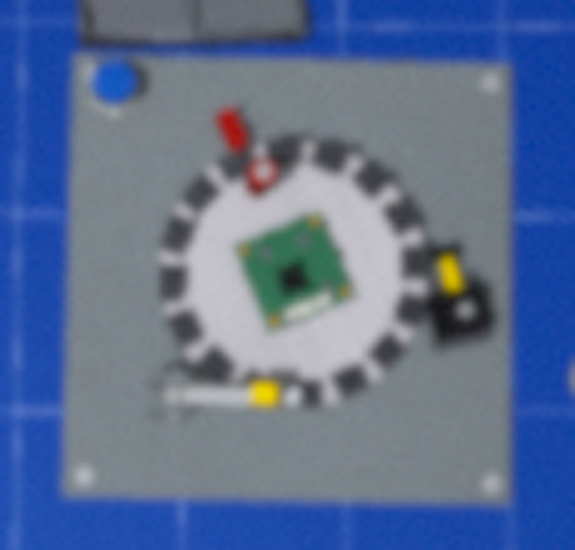

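Run:
```python
from h import *
np.set_printoptions(precision=1,suppress=True)
from scipy.optimize import least_squares
def tp(l): l=np.array(l,float); return (l+.5)/5-.5+[230,140]
def sp(l): l=np.array(l,float); return (l+.5)/4.6-.5+[160,185]
def fit(w,names):
    # order matching base corners: (+,+),(+,-),(-,-),(-,+)
    B=135*np.array([[1,1],[1,-1],[-1,-1],[-1,1]])
    f=lambda p:((np.array([[np.cos(p[2]),-np.sin(p[2])],[np.sin(p[2]),np.cos(p[2])]])@B.T).T+p[:2]-w[:,:2]).ravel()
    s=least_squares(f,[580,-66,0]); print(names,s.x[:2],round(s.x[2],4),s.fun)
fit(ray('top',tp([(75,55),(512,62),(508,505),(62,497)]),12),'top')
fit(ray('side',sp([(590,68),(714,437),(62,508),(88,110)]),12),'side')
print('handle top end',ray('side',sp([(462,64)]),100),ray('top',tp([(265,172)]),100))
print('tab end',ray('side',sp([(186,90)]),94),ray('top',tp([(265,393)]),94))
print('lug',ray('side',sp([(534,140)]),40),ray('top',tp([(234,130)]),40))
print('head',ray('side',sp([(413,356)]),34),ray('top',tp([(447,252)]),40))
print('rod',ray('side',sp([(388,362)]),34),ray('top',tp([(450,272)]),34))
print('block',ray('top',tp([(462,312)]),34))
```

```text
top [582.4 -67. ] -0.0156 [ 0.8  0.9 -1.5  0.7 -0.  -1.5  0.7 -0. ]
side [582.7 -64.7] -0.0153 [ 1.   1.8 -0.3 -0.7 -0.9 -0.7  0.2 -0.4]
handle top end [[634.2 -40.5 100. ]] [[633.8 -46.  100. ]]
tab end [[507.4 -31.6  94. ]] [[508.1 -46.4  94. ]]
lug [[671.  -26.2  40. ]] [[668.  -31.4  40. ]]
head [[ 595.1 -156.7   34. ]] [[ 595.3 -158.8   40. ]]
rod [[ 584.2 -158.6   34. ]] [[ 583.9 -161.4   34. ]]
block [[ 559.9 -168.4   34. ]]
```

Run:
```python
from h import *
np.set_printoptions(precision=3,suppress=True)
o=monitor.get_obs(); R=cv2.Rodrigues(o['orientation'])[0]; print(R, o['t'])
y=R[:,1]; print('yaw of tool y deg',np.degrees(np.arctan2(y[1],y[0])), 'want -0.9 or 179.1')
# tilt of pawl: project tab for tilts
th=-.0155; Rb=np.array([[np.cos(th),-np.sin(th)],[np.sin(th),np.cos(th)]])
def bw(x,yy): return Rb@[x,yy]+[582.5,-66]
for phi in (0,.08,.16):
    pts=[]
    for (py,pz) in ((-55,36),(-55,4),(-55,24),(-70,0)):
        yy=py*np.cos(phi)+pz*np.sin(phi); zz=-py*np.sin(phi)+pz*np.cos(phi)
        w=bw(-75,70+yy); pts.append([*w,58+zz])
    print(phi,np.array(pts)[2],'\n',(w2p('side',pts)+.5-[160,185])*4.6,'\n',(w2p('top',pts)+.5-[230,140])*5)
```

```text
[[ 0.97   0.244  0.   ]
 [ 0.244 -0.97   0.   ]
 [ 0.    -0.    -1.   ]] 1.15
yaw of tool y deg -75.86060387590261 want -0.9 or 179.1
0 [507.741 -49.839  82.   ] 
 [[187.929 114.188]
 [194.929 169.623]
 [190.592 135.263]
 [196.006 197.061]] 
 [[271.644 394.101]
 [267.835 396.681]
 [270.194 395.084]
 [293.058 397.549]]
0.08 [507.774 -47.746  86.319] 
 [[186.947 102.555]
 [193.983 161.505]
 [189.62  124.93 ]
 [194.793 187.219]] 
 [[266.773 393.629]
 [267.492 396.317]
 [267.047 394.653]
 [293.431 397.103]]
0.16 [507.812 -45.314  90.456] 
 [[186.02   90.953]
 [193.039 152.969]
 [188.682 114.451]
 [193.572 176.747]] 
 [[261.249 393.162]
 [266.536 395.941]
 [263.262 394.221]
 [293.033 396.641]]
```

Emit:
carry_out:
  targets:
    - [[0,0,4],[22,35,0],40]
    - [[0,0,9],[44,70,0],40]
    - [[0,0,14],[66,105,0],40]
    - [[0,0,18],[88,140,0],40]
    - [[0,0,23],[110,175,0],40]
    - [[0,0,28],[132,210,0],40]
    - [[0,0,32],[154,245,0],40]
    - [[0,0,37],[176,280,0],40]
    - [[0,0,42],[198,315,0],40]
    - [[0,0,46],[220,350,0],40]

```text
t: 1.98
ee_pos: [373.4, -254.3, 223.0]
orientation: [2.715, 1.579, 0.0]
ft_force: [0.6, -0.2, -0.4]
width: 40.0
```

Emit:
carry_out:
  targets:
    - [[0,0,5],[22,35,-5],40]
    - [[0,0,10],[44,70,-10],40]
    - [[0,0,15],[66,105,-20],40]
    - [[0,0,20],[88,140,-30],40]
    - [[0,0,25],[110,175,-40],40]
    - [[0,0,29],[135,209,-60],40]
    - [[0,0,29],[135,209,-73],40]
    - [[0,0,29],[135,209,-73],40]

```text
t: 2.65
ee_pos: [507.4, -44.7, 147.3]
orientation: [-2.232, -2.207, 0.003]
ft_force: [-0.9, 0.9, -0.7]
width: 40.1
```

```bash
cat >> h.py <<'E'
def zoom(cam,fn,x0,y0,x1,y1,f):
    im=vision.get_image(cam)[y0:y1,x0:x1,::-1]
    cv2.imwrite('pics/'+fn,cv2.resize(im,None,fx=f,fy=f,interpolation=cv2.INTER_CUBIC))
E
python3 - <<'E'
from h import *
np.set_printoptions(precision=2,suppress=True)
zoom('side','s2.png',150,150,320,290,4.6)
o=monitor.get_obs(); print(o['t'],o['ee_pos'],o['ft_force'],w2p('side',[o['ee_pos']]))
y=cv2.Rodrigues(o['orientation'])[0][:,1];print(np.degrees(np.arctan2(y[1],y[0])))
E
```

```text
2.7 [506.87 -46.01 148.41] [-0.2  -0.49 -0.52] [[197.13 186.54]]
-0.7338192163040599
```

View pics/s2.png

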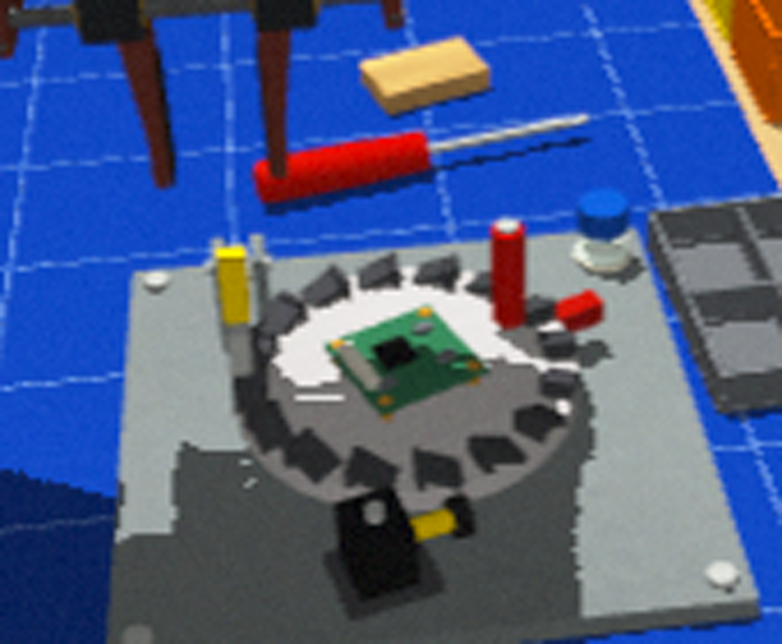

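Emit:
carry_out:
  targets:
    - [[0,0,0],[0,0,-20],40]
    - [[0,0,0],[0,0,-40],40]
    - [[0,0,0],[0,0,-60],40]
    - [[0,0,0],[0,0,-75],40]
    - [[0,0,0],[0,0,-82],40]
    - [[0,0,0],[0,0,-82],40]
    - [[0,0,0],[0,0,-82],40]

```text
t: 3.28
ee_pos: [507.8, -47.8, 68.5]
orientation: [2.239, 2.203, 0.0]
ft_force: [-0.4, -0.3, 0.6]
width: 39.8
```

Run:
```python
from h import *
np.set_printoptions(precision=2,suppress=True)
zoom('side','s3.png',170,170,280,260,7)
zoom('top','t3.png',240,160,320,240,7)
o=monitor.get_obs(); print(o['t'],o['ee_pos'],o['ft_force'],(w2p('side',[o['ee_pos']+[0,0,19]])-[170,170])*7)
```

```text
3.3833 [508.42 -47.57  68.91] [ 0.38  0.72 -0.48] [[216.7 286.8]]
```

View pics/s3.png

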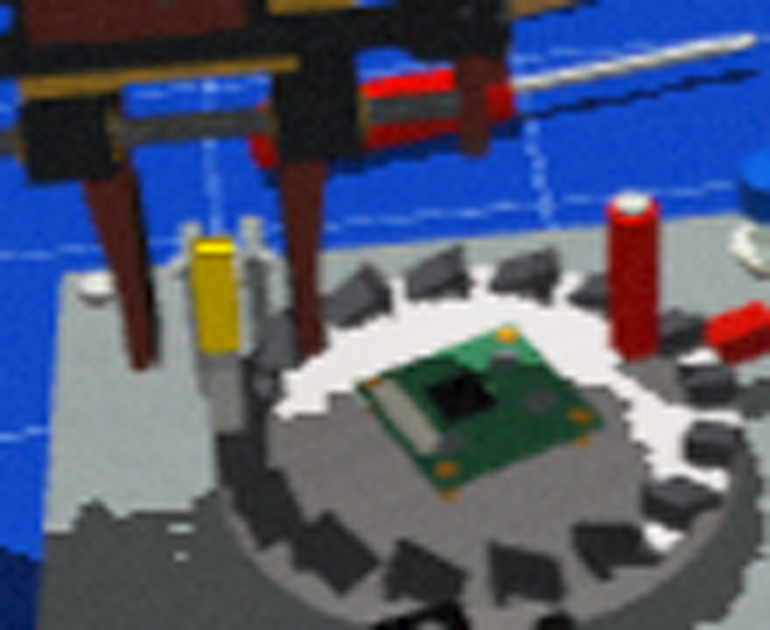

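Emit:
carry_out:
  targets:
    - [[0,0,0],[-1,0,0],25]
    - [[0,0,0],[-1,0,0],16]
    - [[0,0,0],[-1,0,0],12]
    - [[0,0,0],[-1,0,0],8]
    - [[0,0,0],[-1,0,0],8]
    - [[0,0,0],[-1,0,0],8]

```text
t: 3.88
ee_pos: [506.3, -47.0, 67.8]
orientation: [-2.237, -2.205, 0.001]
ft_force: [-3.4, -1.1, 3.8]
width: 12.0
```

Emit:
carry_out:
  targets:
    - [[0,0,0],[0,3.3,5.3],8]
    - [[0,0,0],[0.1,7.1,10.2],8]
    - [[0,0,0],[0.2,11.4,14.7],8]
    - [[0,0,0],[0.3,16.2,18.8],8]
    - [[0,0,0],[0.3,16.2,18.8],8]

```text
t: 4.3
ee_pos: [506.5, -30.0, 87.0]
orientation: [-2.237, -2.205, 0.001]
ft_force: [-2.2, -2.1, -0.8]
width: 11.7
```

Run:
```python
from h import *
np.set_printoptions(precision=2,suppress=True)
zoom('side','s4.png',170,150,280,240,7)
o=monitor.get_obs(); print(o['t'],o['ee_pos'],o['ft_force'],o['moment'],o['width'])
```

```text
4.35 [506.54 -30.14  86.92] [-4.6  -0.22  1.8 ] [-0.08  0.57  0.03] 11.457642806134803
```

View pics/s4.png

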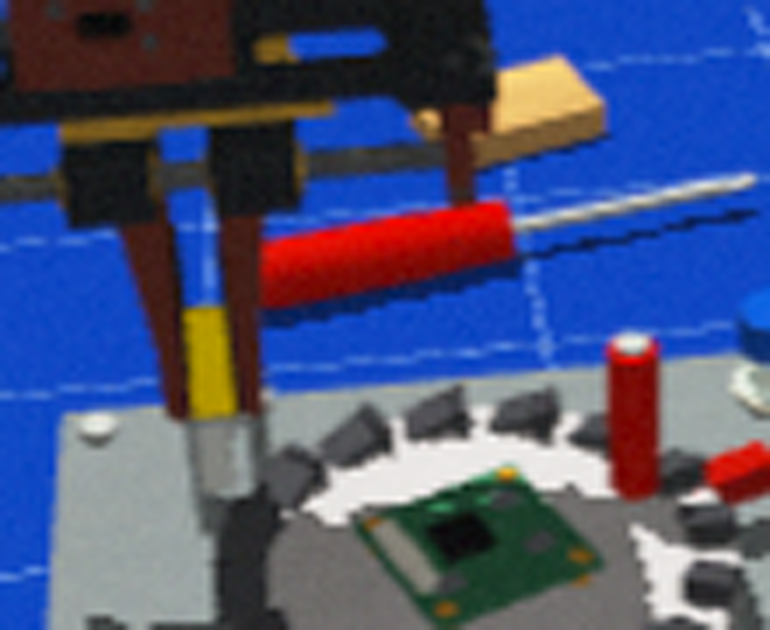

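Emit:
carry_out:
  targets:
    - [[0,0,0],[0.1,5.1,3.5],8]
    - [[0,0,0],[0.2,10.6,6.4],8]
    - [[0,0,0],[0.3,16.4,8.8],8]
    - [[0,0,0],[0.3,22.4,10.5],8]
    - [[0,0,0],[0.4,28.5,11.6],8]
    - [[0,0,0],[0.5,34.8,12.1],8]
    - [[0,0,0],[0.6,41,11.9],8]
    - [[0,0,0],[0.7,47.2,11],8]
    - [[0,0,0],[0.8,53.2,9.6],8]
    - [[0,0,0],[0.9,59.1,7.4],8]

```text
t: 5.18
ee_pos: [507.5, 28.7, 94.8]
orientation: [-2.238, -2.204, 0.001]
ft_force: [-6.9, -1.0, 9.7]
width: 11.6
```

Emit:
carry_out:
  targets:
    - [[0,0,0],[0.1,5.6,-2.5],8]
    - [[0,0,0],[0.2,10.9,-5.5],8]
    - [[0,0,0],[0.3,15.8,-9.3],8]
    - [[0,0,0],[0.3,15.8,-9.3],8]

```text
t: 5.52
ee_pos: [507.7, 45.5, 85.1]
orientation: [-2.237, -2.204, -0.0]
ft_force: [-5.4, 2.6, 7.7]
width: 11.4
```

Run:
```python
from h import *
np.set_printoptions(precision=2,suppress=True)
zoom('side','s5.png',170,130,280,220,7)
o=monitor.get_obs(); print(o['t'],o['ee_pos'],o['ft_force'],o['moment'],o['width'])
```

```text
5.5667 [507.72  45.32  85.22] [-5.01  2.58  8.55] [ 0.23  0.77 -0.05] 11.889445335937932
```

View pics/s5.png

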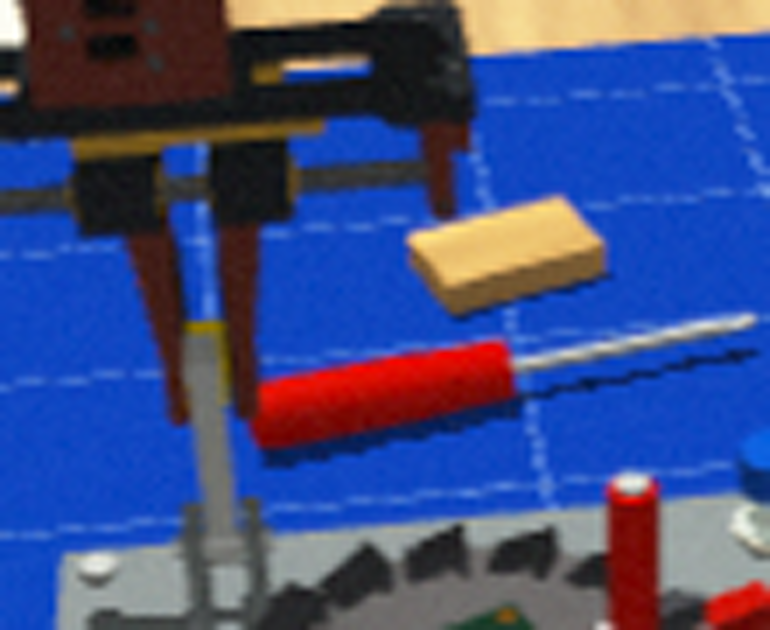

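Emit:
carry_out:
  targets:
    - [[0,0,0],[0,0,0],20]
    - [[0,0,0],[0,0,0],30]
    - [[0,0,0],[0,0,0],40]
    - [[0,0,0],[0,0,0],40]

```text
t: 5.9
ee_pos: [508.8, 44.1, 84.8]
orientation: [2.238, 2.204, 0.001]
ft_force: [-0.2, -0.5, -0.2]
width: 34.8
```

Run:
```python
from h import *
np.set_printoptions(precision=2,suppress=True)
zoom('side','s6.png',170,130,280,220,7)
o=monitor.get_obs(); print(o['t'],o['ee_pos'],o['ft_force'],o['moment'],o['width'])
```

```text
5.95 [508.65  44.1   84.75] [-0.64 -0.39 -0.73] [ 0.   -0.05  0.01] 37.92645796403709
```

View pics/s6.png

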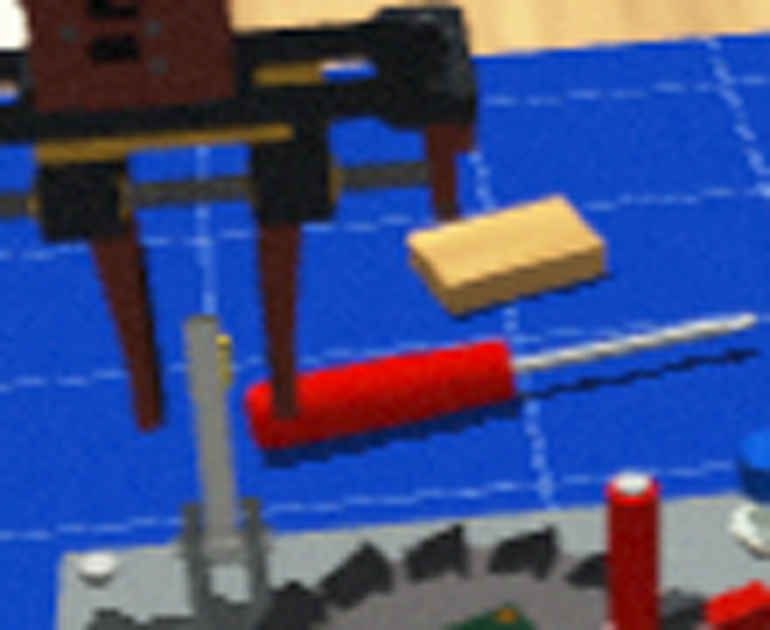

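Emit:
carry_out:
  targets:
    - [[0,0,0],[0,0,30],40]
    - [[0,0,0],[0,0,60],40]
    - [[0,0,0],[10,-5,75],40]
    - [[0,0,0],[42,-29,75],40]
    - [[0,0,0],[75,-53,70],40]
    - [[0,0,0],[105,-74,60],40]
    - [[0,0,0],[125,-87,45],40]
    - [[0,0,0],[125,-87,30],40]
    - [[0,0,0],[125,-87,30],40]

```text
t: 6.7
ee_pos: [632.2, -43.9, 111.4]
orientation: [-2.238, -2.2, 0.004]
ft_force: [-2.0, 0.8, -1.1]
width: 40.1
```

Run:
```python
from h import *
np.set_printoptions(precision=2,suppress=True)
zoom('side','s7.png',200,150,310,240,7)
o=monitor.get_obs(); print(o['t'],o['ee_pos'],o['ft_force'],o['moment'],o['width'])
print((w2p('side',[o['ee_pos'],[633.5,-42.9,82]])-[200,150])*7)
```

```text
6.75 [631.89 -43.3  112.66] [-1.35  1.28  0.9 ] [-0.04 -0.07  0.03] 39.811107405121405
[[413.27 311.35]
 [419.88 392.33]]
```

View pics/s7.png

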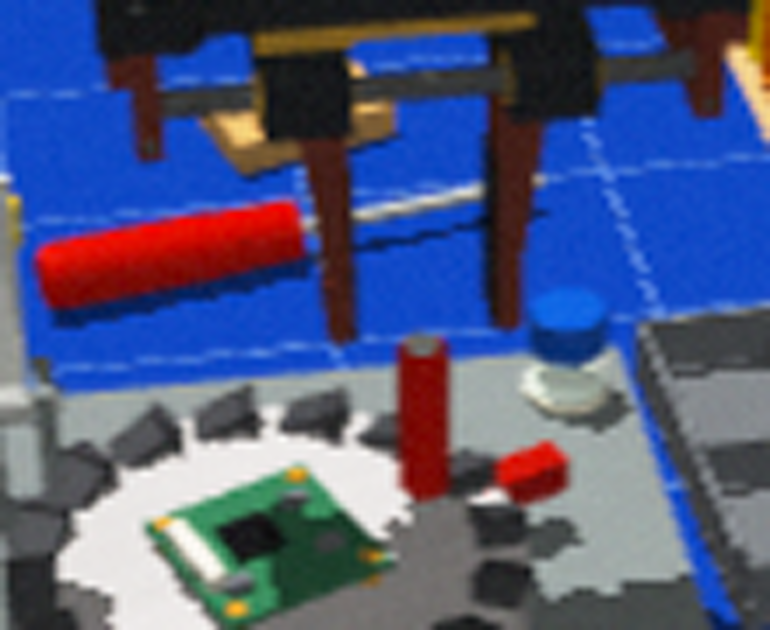

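Emit:
carry_out:
  targets:
    - [[0,0,0],[0,0,-20],40]
    - [[0,0,0],[0,0,-38],40]
    - [[0,0,0],[0,0,-50],40]
    - [[0,0,0],[0,0,-50],30]
    - [[0,0,0],[0,0,-50],20]
    - [[0,0,0],[0,0,-50],14]
    - [[0,0,0],[0,0,-50],12]
    - [[0,0,0],[0,0,-50],12]
    - [[0,0,0],[0,0,-50],12]

```text
t: 7.5
ee_pos: [632.7, -42.8, 65.8]
orientation: [-2.238, -2.204, 0.001]
ft_force: [-4.4, 0.0, 5.2]
width: 15.3
```

Emit:
carry_out:
  targets:
    - [[0,0,0],[2.4,-6.4,0],12]
    - [[0,0,0],[4.1,-12.9,0],12]
    - [[0,0,0],[4.9,-19.7,0],12]
    - [[0,0,0],[4.9,-26.5,0],12]
    - [[0,0,0],[4.9,-26.5,0],12]

```text
t: 7.92
ee_pos: [636.9, -69.7, 65.8]
orientation: [-2.237, -2.203, 0.002]
ft_force: [-6.5, 1.6, 6.5]
width: 15.7
```

Run:
```python
from h import *
np.set_printoptions(precision=2,suppress=True)
zoom('side','s8.png',180,170,300,270,6.4)
o=monitor.get_obs(); print(o['t'],o['ee_pos'],o['ft_force'],o['moment'],o['width'])
print((w2p('side',[o['ee_pos'],[633.5,-42.9,82]])-[180,170])*6.4)
```

```text
7.9667 [636.95 -69.68  65.82] [-7.09 -0.86  6.39] [-0.1   1.02 -0.01] 15.7378225658566
[[534.79 317.14]
 [511.89 230.7 ]]
```

View pics/s8.png

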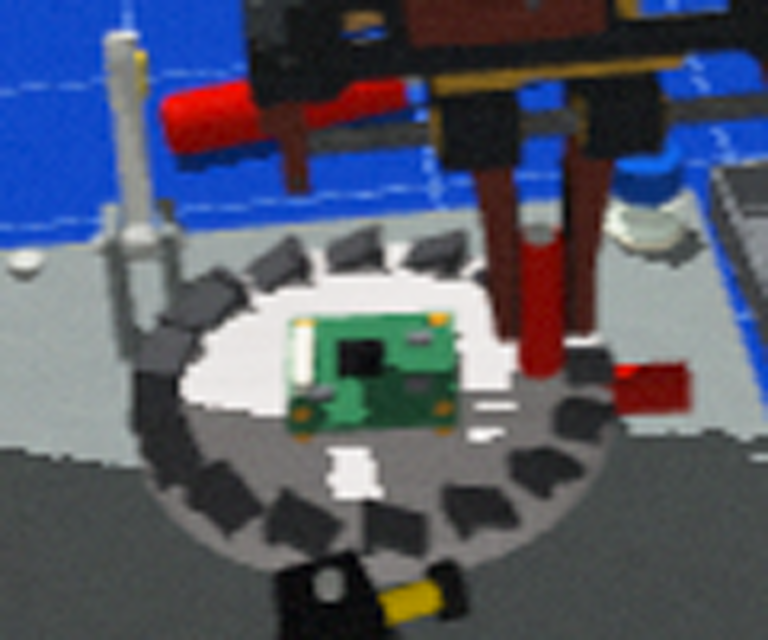

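Emit:
carry_out:
  targets:
    - [[0,0,0],[-0.9,-6.7,0],12]
    - [[0,0,0],[-2.5,-13.3,0],12]
    - [[0,0,0],[-4.9,-19.7,0],12]
    - [[0,0,0],[-8.1,-25.7,0],12]
    - [[0,0,0],[-12.1,-31.2,0],12]
    - [[0,0,0],[-16.6,-36.3,0],12]
    - [[0,0,0],[-21.8,-40.7,0],12]
    - [[0,0,0],[-21.8,-40.7,0],12]

```text
t: 8.63
ee_pos: [615.2, -109.2, 65.8]
orientation: [-2.237, -2.203, -0.001]
ft_force: [-3.9, 5.1, 4.9]
width: 15.4
```

Run:
```python
from h import *
np.set_printoptions(precision=2,suppress=True)
zoom('side','s9.png',180,170,300,270,6.4)
zoom('top','t9.png',250,150,340,240,7)
o=monitor.get_obs(); print(o['t'],o['ee_pos'],o['ft_force'],o['moment'],o['width'])
for c in ('side','top'):
  for q in ('lug','handle'):
    print(c,q,[(round(x['confidence'],2),c2w(c,x['point'])) for x in place_of(q,c)[:2]])
```

```text
8.7333 [ 615.26 -109.22   65.82] [-5.56  5.48  6.77] [0.74 0.82 0.06] 15.91943169893066
side lug [(0.65, array([ 639.15, -139.41,   34.41]))]
side handle [(0.73, array([ 617.36, -108.47,   83.38]))]
top lug []
top handle []
```

View pics/s9.png

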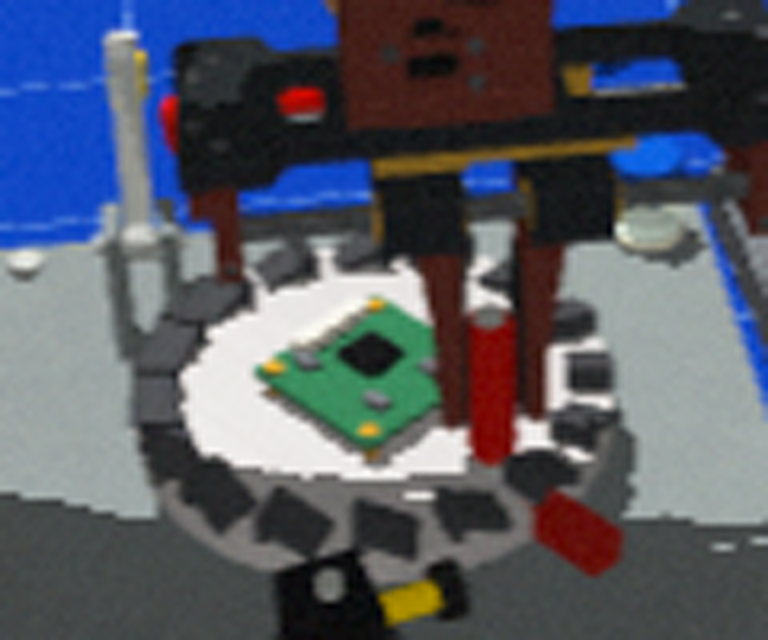

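View pics/t9.png

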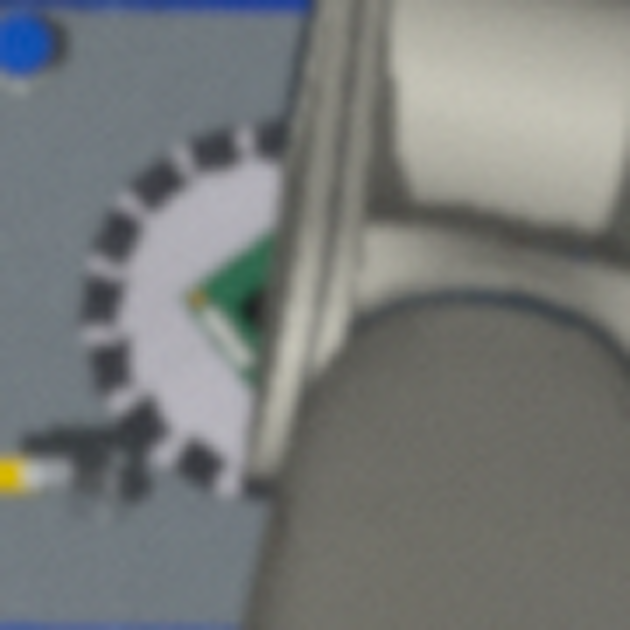

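Emit:
carry_out:
  targets:
    - [[0,0,0],[-2.7,-2,0],12]
    - [[0,0,0],[-5.6,-3.8,0],12]
    - [[0,0,0],[-8.6,-5.4,0],12]
    - [[0,0,0],[-11.7,-6.9,0],12]
    - [[0,0,0],[-11.7,-6.9,0],12]
    - [[0,0,0],[-11.7,-6.9,0],12]

```text
t: 9.43
ee_pos: [604.8, -115.6, 65.8]
orientation: [-2.238, -2.204, -0.003]
ft_force: [-0.5, 7.7, 3.1]
width: 15.4
```

```bash
cat >> h.py <<'E'
C=np.array([582.5,-66.])
def st(fn=None):
    if fn: zoom('side',fn,200,200,290,280,8)
    o=monitor.get_obs(); p=o['ee_pos'][:2]-C; a=np.arctan2(p[1],p[0]); f=o['ft_force']
    t=np.array([-np.sin(a),np.cos(a)]); r=np.array([np.cos(a),np.sin(a)])
    print('t %.2f'%o['t'],o['ee_pos'],'ang deg %.2f r %.1f'%(np.degrees(a),np.hypot(*p)),'F',f,'Ft(ccw) %.2f Fr %.2f'%(f[:2]@t,f[:2]@r),'w %.2f'%o['width'])
E
python3 - <<'E'
from h import *
np.set_printoptions(precision=2,suppress=True)
st('s10.png')
E
```

```text
t 9.48 [ 604.79 -115.62   65.83] ang deg -65.81 r 54.4 F [-0.31  7.63  4.1 ] Ft(ccw) 2.84 Fr -7.09 w 15.32
```

View pics/s10.png

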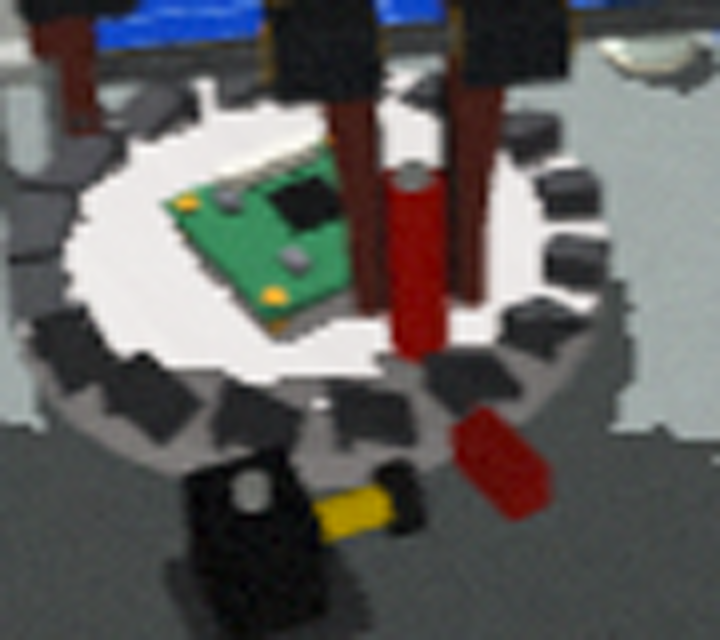

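Emit:
carry_out:
  targets:
    - [[0,0,0],[-1.2,0.3,0],12]
    - [[0,0,0],[-2.5,0,0],12]
    - [[0,0,0],[-3.7,-0.2,0],12]
    - [[0,0,0],[-4.9,-0.5,0],12]
    - [[0,0,0],[-4.9,-0.5,0],12]

```text
t: 9.9
ee_pos: [601.3, -116.9, 65.9]
orientation: [2.237, 2.203, 0.004]
ft_force: [2.9, 3.1, -1.0]
width: 15.6
```

Run:
```python
from h import *
np.set_printoptions(precision=2,suppress=True)
st('s11.png')
```

```text
t 9.95 [ 601.32 -116.93   65.89] ang deg -69.72 r 54.3 F [ 3.16  4.   -0.44] Ft(ccw) 4.35 Fr -2.66 w 15.41
```

View pics/s11.png

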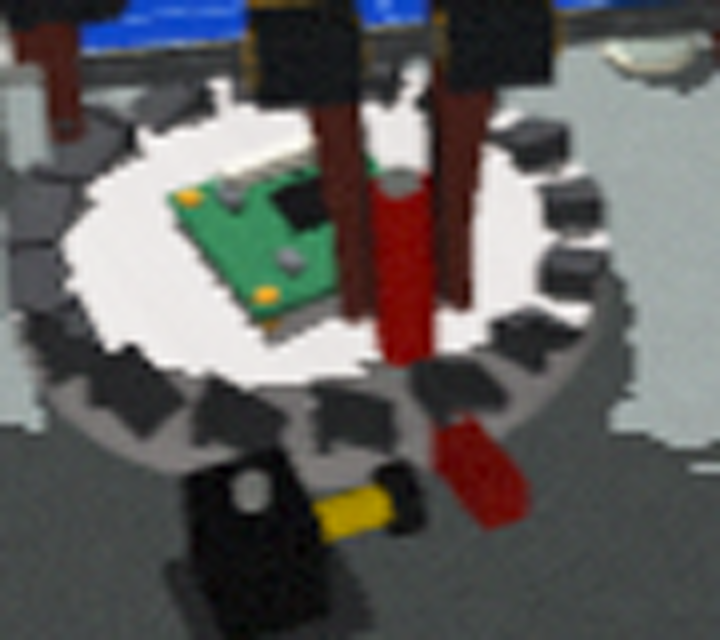

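Emit:
carry_out:
  targets:
    - [[0,0,0],[-1.3,-0.3,0],12]
    - [[0,0,0],[-2.6,-0.6,0],12]
    - [[0,0,0],[-3.8,-0.9,0],12]
    - [[0,0,0],[-3.8,-0.9,0],12]

```text
t: 10.28
ee_pos: [597.7, -118.1, 65.9]
orientation: [2.236, 2.203, 0.005]
ft_force: [4.0, 3.6, -1.7]
width: 15.5
```

Run:
```python
from h import *
np.set_printoptions(precision=2,suppress=True)
st('s12.png')
```

```text
t 10.33 [ 597.73 -118.15   65.92] ang deg -73.72 r 54.3 F [ 3.73  3.14 -0.8 ] Ft(ccw) 4.46 Fr -1.96 w 15.38
```

View pics/s12.png

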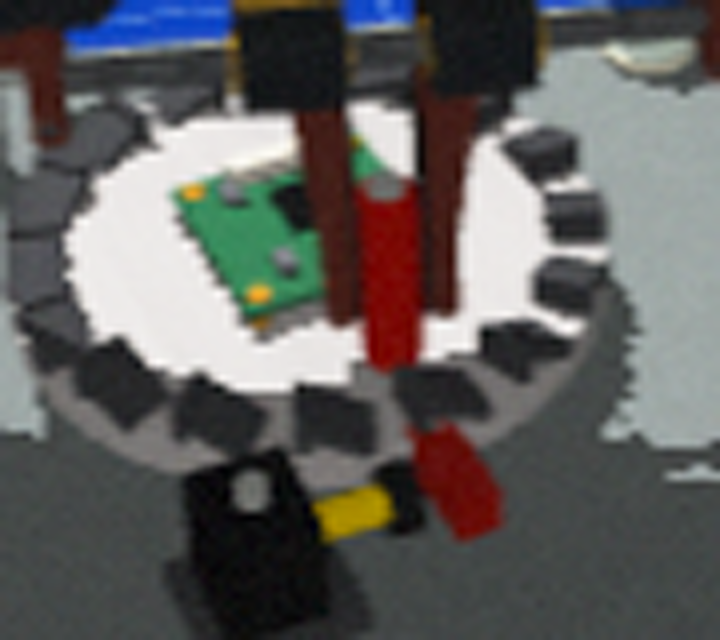

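Emit:
carry_out:
  targets:
    - [[0,0,0],[-0.7,-0.1,0],12]
    - [[0,0,0],[-1.5,-0.3,0],12]
    - [[0,0,0],[-1.5,-0.3,0],12]

```text
t: 10.58
ee_pos: [596.3, -118.6, 65.9]
orientation: [2.236, 2.202, 0.004]
ft_force: [4.8, 3.1, -0.8]
width: 15.4
```

Run:
```python
from h import *
np.set_printoptions(precision=2,suppress=True)
st('s13.png')
```

```text
t 10.63 [ 596.28 -118.56   65.89] ang deg -75.31 r 54.3 F [ 3.86  3.39 -0.02] Ft(ccw) 4.60 Fr -2.30 w 15.39
```

View pics/s13.png

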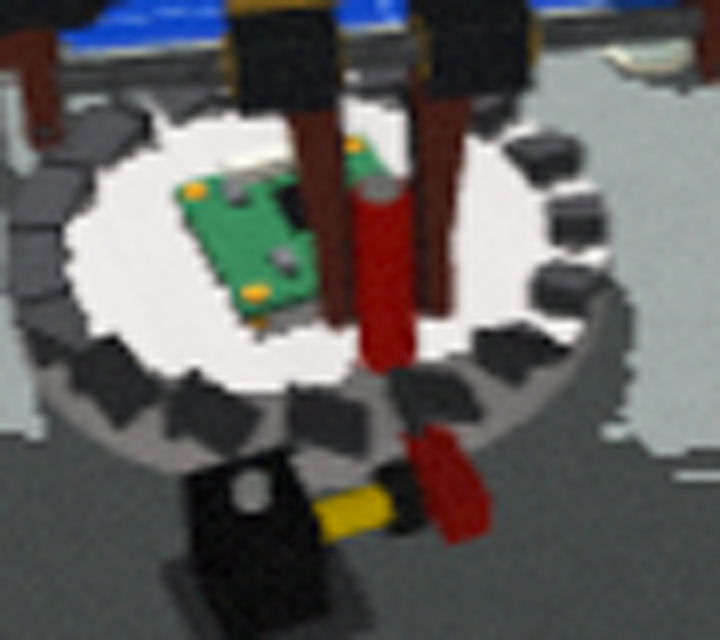

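Emit:
carry_out:
  targets:
    - [[0,0,0],[-0.5,-0.1,0],12]
    - [[0,0,0],[-1,-0.2,0],12]
    - [[0,0,0],[-1,-0.2,0],12]
    - [[0,0,0],[-1,-0.2,0],12]

```text
t: 10.97
ee_pos: [595.4, -118.8, 65.9]
orientation: [2.236, 2.202, 0.004]
ft_force: [4.0, 3.3, -0.6]
width: 15.5
```

Run:
```python
from h import *
np.set_printoptions(precision=2,suppress=True)
st('s14.png')
```

```text
t 11.02 [ 595.36 -118.8    65.88] ang deg -76.31 r 54.3 F [ 3.22  2.91 -0.67] Ft(ccw) 3.82 Fr -2.06 w 15.39
```

View pics/s14.png

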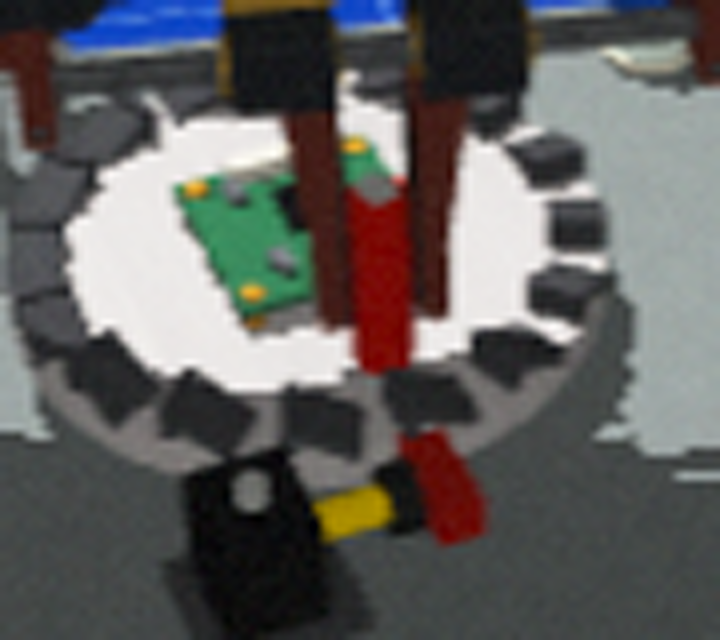

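Emit:
carry_out:
  targets:
    - [[0,0,0],[-0.5,-0.1,0],12]
    - [[0,0,0],[-1,-0.2,0],12]
    - [[0,0,0],[-1,-0.2,0],12]
    - [[0,0,0],[-1,-0.2,0],12]

```text
t: 11.35
ee_pos: [594.4, -119.0, 65.9]
orientation: [2.236, 2.202, 0.005]
ft_force: [5.4, 2.9, -1.3]
width: 15.1
```

Run:
```python
from h import *
np.set_printoptions(precision=2,suppress=True)
st('s15.png');st();st()
```

```text
t 11.40 [ 594.49 -119.03   65.92] ang deg -77.26 r 54.4 F [ 4.58  1.95 -0.82] Ft(ccw) 4.90 Fr -0.89 w 15.40
t 11.40 [ 594.49 -119.03   65.92] ang deg -77.26 r 54.4 F [ 4.58  1.95 -0.82] Ft(ccw) 4.90 Fr -0.89 w 15.40
t 11.40 [ 594.49 -119.03   65.92] ang deg -77.26 r 54.4 F [ 4.58  1.95 -0.82] Ft(ccw) 4.90 Fr -0.89 w 15.40
```

View pics/s15.png

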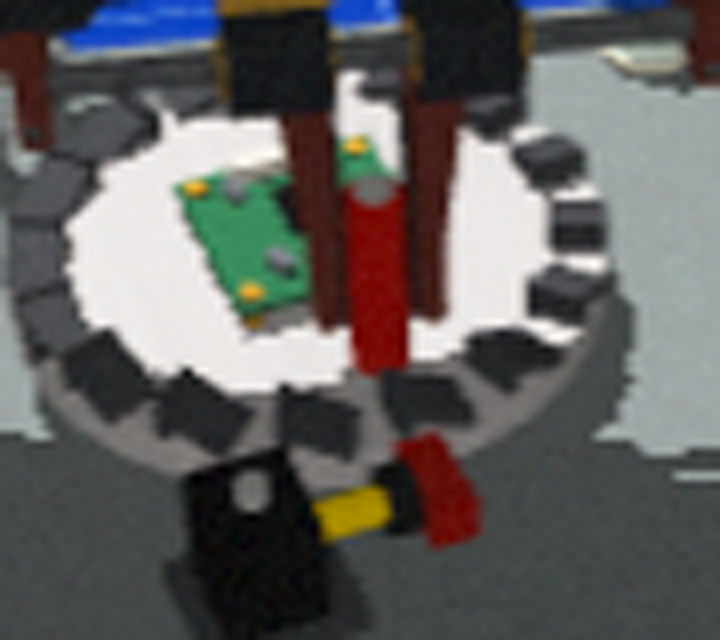

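Emit:
carry_out:
  targets:
    - [[0,0,0],[-0.5,-0.1,0],12]
    - [[0,0,0],[-1,-0.2,0],12]
    - [[0,0,0],[-1,-0.2,0],12]
    - [[0,0,0],[-1,-0.2,0],12]

```text
t: 11.73
ee_pos: [593.9, -119.2, 65.9]
orientation: [2.235, 2.202, 0.006]
ft_force: [5.9, 2.8, -2.5]
width: 15.3
```

Run:
```python
from h import *
np.set_printoptions(precision=2,suppress=True)
st('s16.png')
```

```text
t 11.78 [ 593.93 -119.19   65.91] ang deg -77.87 r 54.4 F [ 6.2   2.42 -2.68] Ft(ccw) 6.57 Fr -1.06 w 15.46
```

View pics/s16.png

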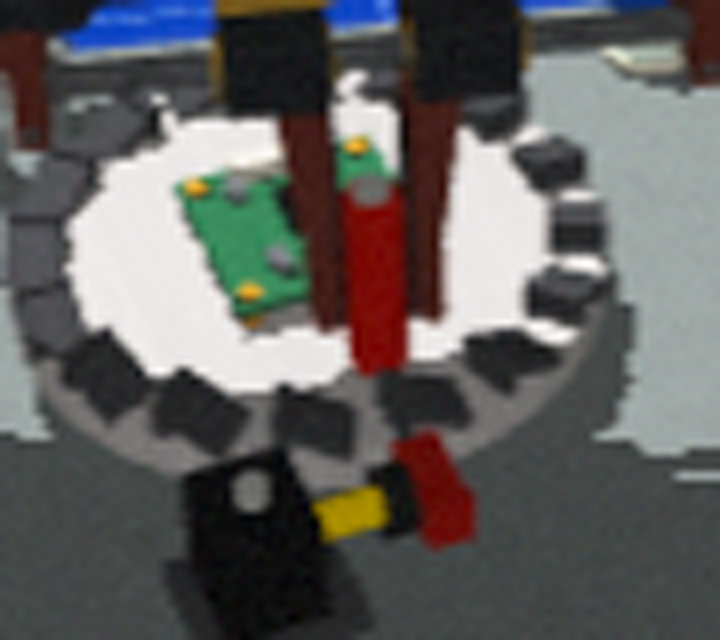

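Emit:
carry_out:
  targets:
    - [[0,0,0],[-0.7,-0.1,0],12]
    - [[0,0,0],[-1.4,-0.2,0],12]
    - [[0,0,0],[-2,-0.3,0],12]
    - [[0,0,0],[-2,-0.3,0],12]
    - [[0,0,0],[-2,-0.3,0],12]

```text
t: 12.2
ee_pos: [592.8, -119.4, 65.9]
orientation: [2.235, 2.201, 0.007]
ft_force: [10.0, 3.8, -4.4]
width: 15.1
```

Run:
```python
from h import *
np.set_printoptions(precision=2,suppress=True)
st('s17.png')
```

```text
t 12.25 [ 592.84 -119.45   65.94] ang deg -79.05 r 54.4 F [ 9.17  3.37 -3.95] Ft(ccw) 9.64 Fr -1.56 w 15.39
```

View pics/s17.png

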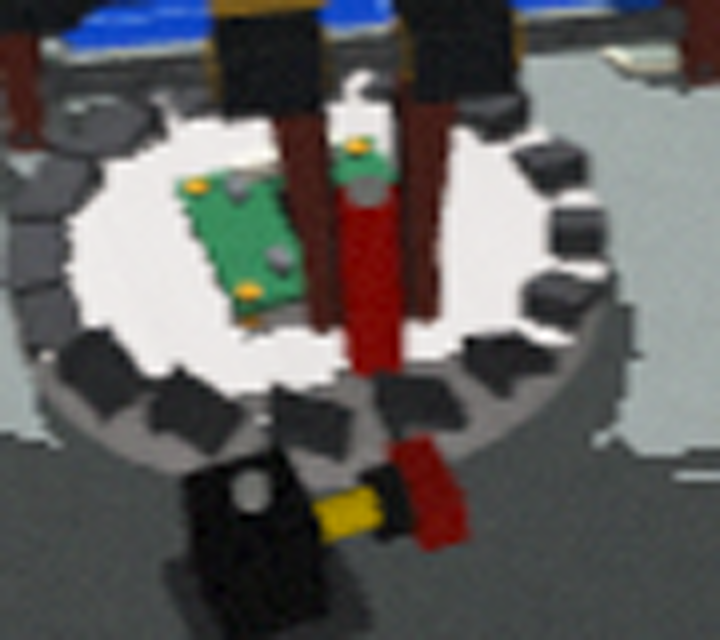

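Emit:
carry_out:
  targets:
    - [[0,0,0],[-0.7,-0.1,0],12]
    - [[0,0,0],[-1.4,-0.2,0],12]
    - [[0,0,0],[-2.1,-0.3,0],12]
    - [[0,0,0],[-2.1,-0.3,0],12]
    - [[0,0,0],[-2.1,-0.3,0],12]
    - [[0,0,0],[-2.1,-0.3,0],12]

```text
t: 12.75
ee_pos: [591.7, -119.7, 66.0]
orientation: [2.234, 2.2, 0.01]
ft_force: [12.9, 5.3, -6.9]
width: 15.9
```

Run:
```python
from h import *
np.set_printoptions(precision=2,suppress=True)
st('s18.png')
```

```text
t 12.80 [ 591.72 -119.71   65.98] ang deg -80.26 r 54.5 F [12.63  4.8  -7.04] Ft(ccw) 13.26 Fr -2.59 w 15.63
```

View pics/s18.png

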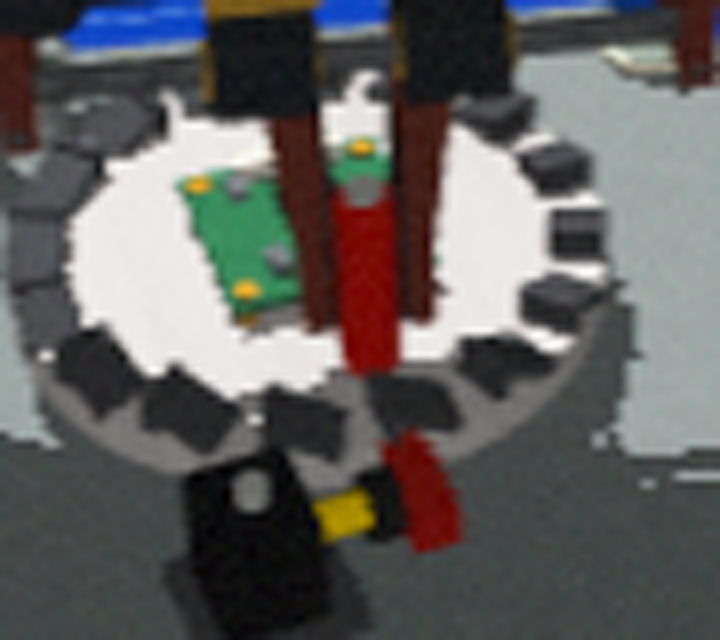

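Emit:
carry_out:
  targets:
    - [[0,0,0],[0,0,0],30]
    - [[0,0,0],[1,0,0],44]
    - [[0,0,0],[3,0,0],44]
    - [[0,0,0],[3,0,0],44]
    - [[0,0,0],[3,0,0],44]

```text
t: 13.22
ee_pos: [590.1, -120.0, 64.7]
orientation: [-2.238, -2.205, 0.0]
ft_force: [-0.9, 0.5, -0.5]
width: 43.0
```

Run:
```python
from h import *
np.set_printoptions(precision=2,suppress=True)
st('s19.png')
```

```text
t 13.27 [ 590.01 -119.99   64.64] ang deg -82.08 r 54.5 F [-0.74  0.65  0.43] Ft(ccw) -0.64 Fr -0.74 w 44.19
```

View pics/s19.png

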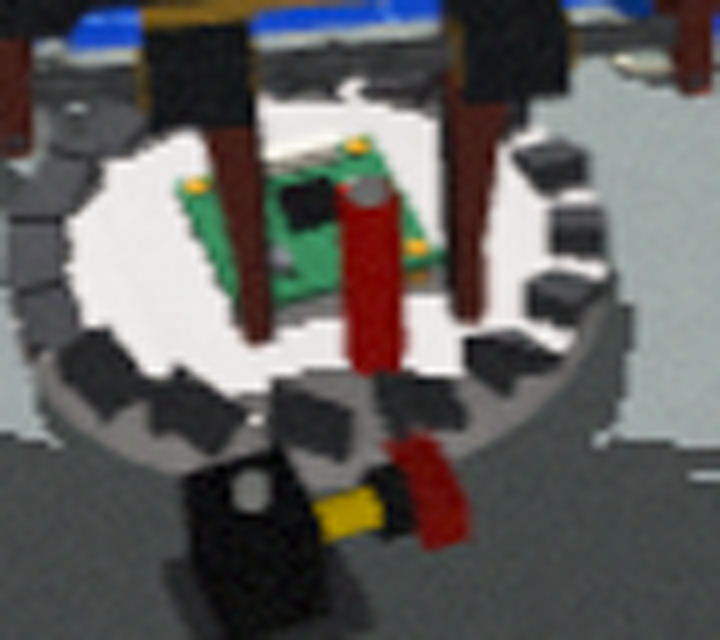

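Emit:
carry_out:
  targets:
    - [[0,0,0],[0,0,25],44]
    - [[0,0,0],[0,0,60],44]
    - [[0,0,0],[0,0,95],44]
    - [[0,0,0],[-16,33,100],44]
    - [[0,0,0],[-33,68,100],44]
    - [[0,0,0],[-50,103,100],44]
    - [[0,0,0],[-66,138,95],44]
    - [[0,0,0],[-81,168,85],40]
    - [[0,0,0],[-81,168,75],40]
    - [[0,0,0],[-81,168,75],40]

```text
t: 14.1
ee_pos: [507.3, 49.2, 138.3]
orientation: [-2.233, -2.207, 0.004]
ft_force: [-0.1, -0.2, 0.2]
width: 40.2
```

Run:
```python
from h import *
np.set_printoptions(precision=2,suppress=True)
st('s20.png')
zoom('side','s20b.png',170,120,280,210,7)
o=monitor.get_obs(); print((w2p('side',[o['ee_pos'],[509.3,49.8,98]])-[170,120])*7)
for q in ('pawl_tab','lug','pawl'):
   print(q,[(round(x['confidence'],2),c2w('side',x['point'])) for x in place_of(q,'side')[:2]])
```

```text
t 14.15 [508.56  48.34 139.04] ang deg 122.89 r 136.2 F [-0.    1.12  0.51] Ft(ccw) -0.61 Fr 0.94 w 39.94
[[197.49 325.45]
 [210.16 432.21]]
pawl_tab [(0.54, array([509.71,  51.16, 101.57]))]
lug [(0.64, array([ 602.33, -152.91,   33.53])), (0.3, array([582.37, -66.89,   2.6 ]))]
pawl [(0.56, array([510.03,   5.88,  62.29]))]
```

View pics/s20.png

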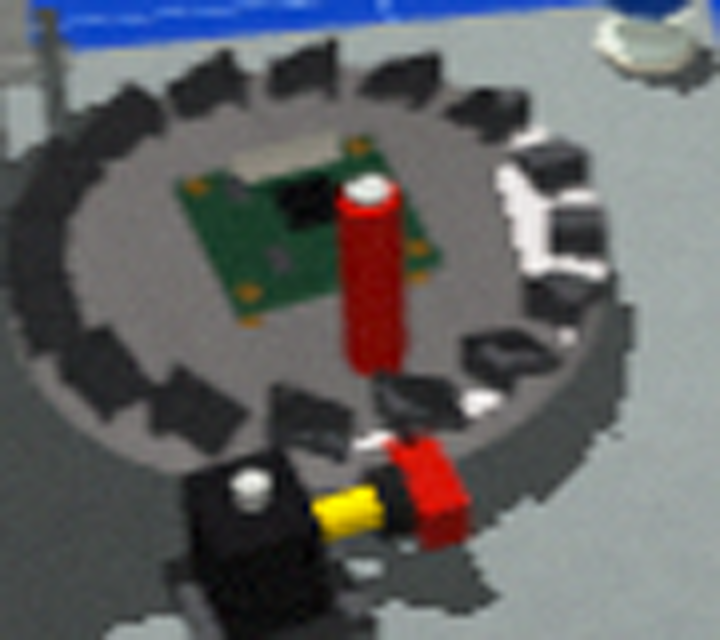

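View pics/s20b.png

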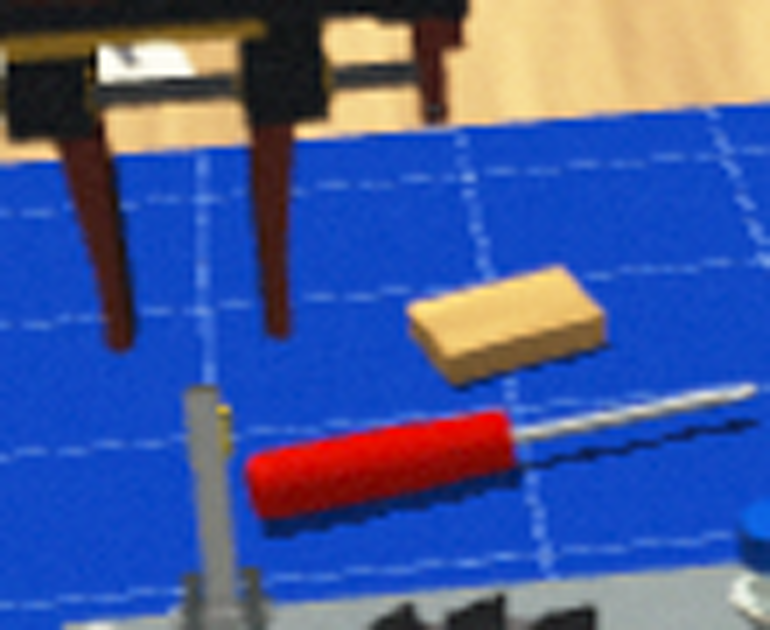

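Emit:
carry_out:
  targets:
    - [[0,0,0],[0,0,-20],40]
    - [[0,0,0],[0,0,-40],40]
    - [[0,0,0],[0,0,-55],40]
    - [[0,0,0],[0,0,-60],40]
    - [[0,0,0],[0,0,-60],30]
    - [[0,0,0],[0,0,-60],20]
    - [[0,0,0],[0,0,-60],14]
    - [[0,0,0],[0,0,-60],8]
    - [[0,0,0],[0,0,-60],8]
    - [[0,0,0],[0,0,-60],8]

```text
t: 15.18
ee_pos: [507.7, 48.1, 80.2]
orientation: [-2.237, -2.203, 0.003]
ft_force: [-6.0, 0.2, 6.2]
width: 11.8
```

Run:
```python
from h import *
np.set_printoptions(precision=2,suppress=True)
st()
zoom('side','s21b.png',170,120,280,210,7)
```

```text
t 15.18 [507.75  48.06  80.23] ang deg 123.24 r 136.4 F [-6.04  0.18  6.19] Ft(ccw) 4.95 Fr 3.46 w 11.80
```

View pics/s21b.png

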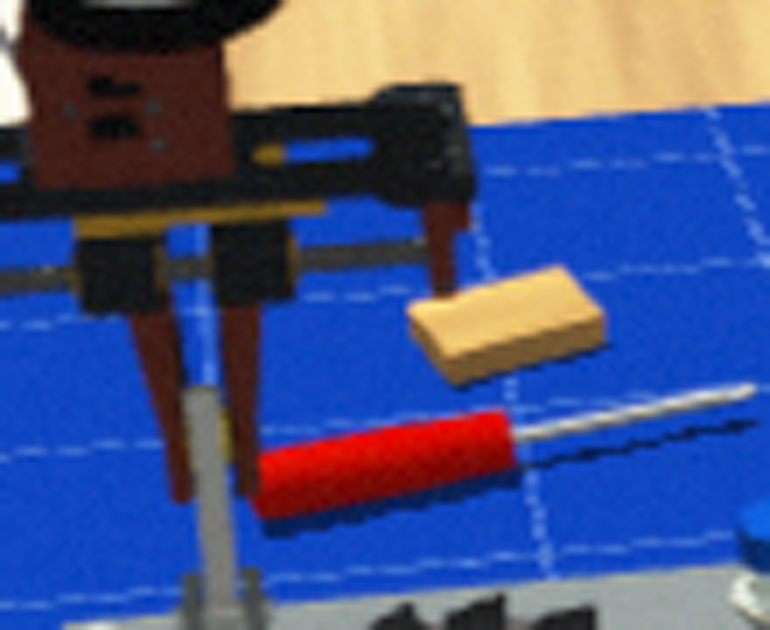

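Emit:
carry_out:
  targets:
    - [[0,0,0],[-0.7,-4.5,4.3],8]
    - [[0,0,0],[-1.5,-9.4,8],8]
    - [[0,0,0],[-1.7,-14.6,11.3],8]
    - [[0,0,0],[-1.8,-20.2,13.9],8]
    - [[0,0,0],[-1.9,-26,16],8]
    - [[0,0,0],[-2,-32,17.4],8]
    - [[0,0,0],[-2.1,-38.2,18.2],8]
    - [[0,0,0],[-2.2,-44.3,18.4],8]
    - [[0,0,0],[-2.3,-50.5,17.9],8]
    - [[0,0,0],[-2.4,-56.6,16.8],8]

```text
t: 16.07
ee_pos: [506.8, -8.9, 96.8]
orientation: [-2.238, -2.204, -0.001]
ft_force: [-1.9, 6.4, -0.8]
width: 11.6
```

Run:
```python
from h import *
np.set_printoptions(precision=2,suppress=True)
st()
zoom('side','s22b.png',170,130,280,220,7)
```

```text
t 16.07 [506.84  -8.91  96.84] ang deg 142.97 r 94.8 F [-1.88  6.37 -0.82] Ft(ccw) -3.95 Fr 5.34 w 11.57
```

View pics/s22b.png

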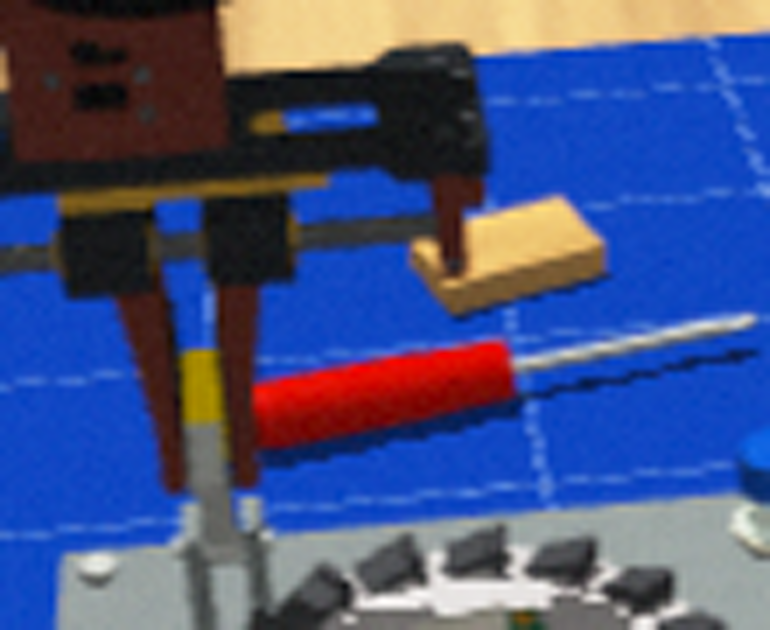

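Emit:
carry_out:
  targets:
    - [[0,0,0],[-0.1,-5.9,-1.8],8]
    - [[0,0,0],[-0.2,-11.6,-4.1],8]
    - [[0,0,0],[-0.3,-17,-7.1],8]
    - [[0,0,0],[-0.4,-22.1,-10.6],8]
    - [[0,0,0],[-0.5,-26.8,-14.6],8]
    - [[0,0,0],[-0.6,-31.1,-19.1],8]
    - [[0,0,0],[-0.6,-31.1,-19.1],8]
    - [[0,0,0],[-0.6,-31.1,-19.1],8]

```text
t: 16.78
ee_pos: [506.4, -40.9, 77.9]
orientation: [2.237, 2.204, -0.001]
ft_force: [-3.5, -3.0, 4.2]
width: 11.8
```

Run:
```python
from h import *
np.set_printoptions(precision=2,suppress=True)
st()
zoom('side','s23b.png',170,150,270,240,7)
pts=[]
th=-.0155; Rb=np.array([[np.cos(th),-np.sin(th)],[np.sin(th),np.cos(th)]])
for phi in (0.1,.2,.3,.4):
    pts=[]
    for (py,pz) in ((-55,36),(-55,4),(-55,24),(-70,0)):
        yy=py*np.cos(phi)+pz*np.sin(phi); zz=-py*np.sin(phi)+pz*np.cos(phi)
        pts.append([*(Rb@[-75,70+yy]+C),58+zz])
    print(phi,((w2p('side',pts)+.5-[170,150])*7).round(0).tolist())
```

```text
t 16.78 [506.43 -40.89  77.9 ] ang deg 161.74 r 80.1 F [-3.55 -2.95  4.2 ] Ft(ccw) 3.91 Fr 2.44 w 11.78
0.1 [[214.0, 397.0], [225.0, 488.0], [218.0, 431.0], [226.0, 526.0]]
0.2 [[212.0, 375.0], [223.0, 471.0], [216.0, 411.0], [224.0, 506.0]]
0.3 [[211.0, 353.0], [221.0, 454.0], [215.0, 391.0], [221.0, 484.0]]
0.4 [[209.0, 332.0], [220.0, 436.0], [213.0, 371.0], [219.0, 462.0]]
```

View pics/s23b.png

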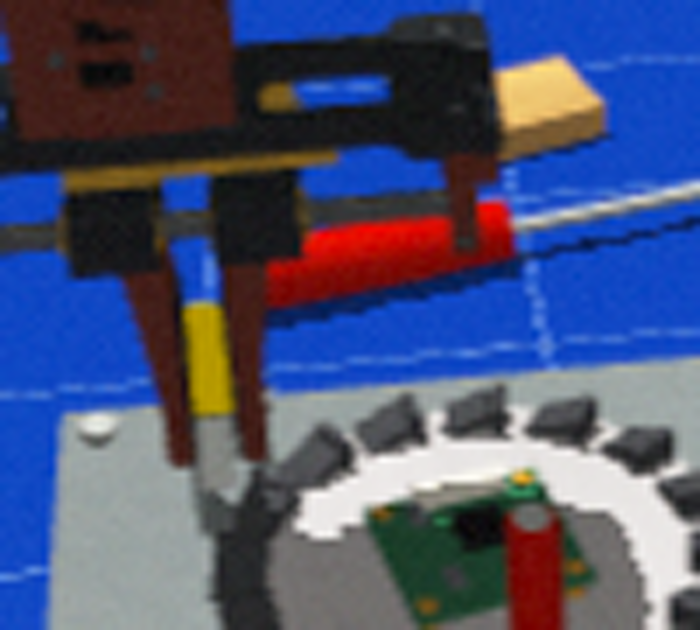

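Emit:
carry_out:
  targets:
    - [[0,0,0],[0,-2.1,-2.3],8]
    - [[0,0,0],[0,-4.1,-4.6],8]
    - [[0,0,0],[0,-5.8,-7.2],8]
    - [[0,0,0],[0,-7.4,-9.9],8]
    - [[0,0,0],[0,-7.4,-9.9],8]

```text
t: 17.25
ee_pos: [506.3, -48.0, 68.0]
orientation: [2.237, 2.204, -0.001]
ft_force: [-5.0, -3.8, 7.3]
width: 11.5
```

Run:
```python
from h import *
np.set_printoptions(precision=2,suppress=True)
st()
zoom('side','s24b.png',170,150,270,240,7)
```

```text
t 17.25 [506.32 -47.96  67.97] ang deg 166.68 r 78.3 F [-5.   -3.78  7.35] Ft(ccw) 4.83 Fr 4.00 w 11.51
```

View pics/s24b.png

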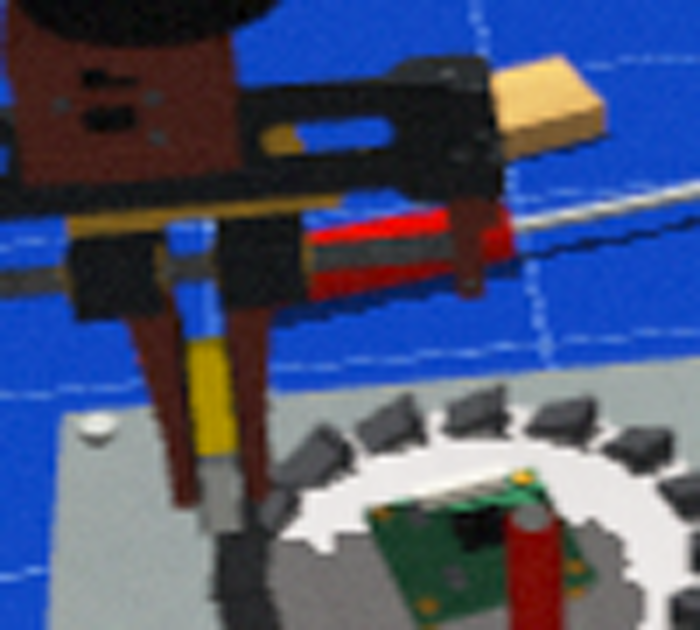

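Emit:
carry_out:
  targets:
    - [[0,0,0],[0,-1.4,-2.8],8]
    - [[0,0,0],[0,-2.7,-5.6],8]
    - [[0,0,0],[0,-2.7,-5.6],8]

```text
t: 17.55
ee_pos: [506.3, -50.7, 62.4]
orientation: [2.237, 2.205, -0.001]
ft_force: [-4.8, -4.5, 7.6]
width: 11.6
```

Run:
```python
from h import *
np.set_printoptions(precision=2,suppress=True)
st()
zoom('side','s25b.png',170,150,270,240,7)
```

```text
t 17.55 [506.31 -50.74  62.39] ang deg 168.68 r 77.7 F [-4.75 -4.47  7.58] Ft(ccw) 5.32 Fr 3.78 w 11.60
```

View pics/s25b.png

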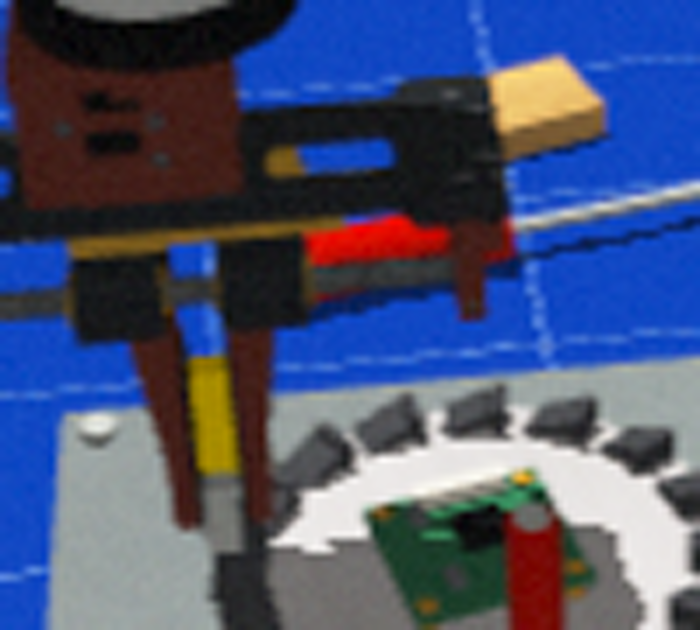

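Emit:
carry_out:
  targets:
    - [[0,0,0],[0,-0.6,-1.4],8]
    - [[0,0,0],[0,-1.1,-2.8],8]
    - [[0,0,0],[0,-1.1,-2.8],8]

```text
t: 17.85
ee_pos: [506.3, -51.8, 59.8]
orientation: [2.237, 2.205, -0.001]
ft_force: [-5.3, -5.1, 8.9]
width: 12.0
```

Emit:
carry_out:
  targets:
    - [[0,0,0],[0,-0.5,-1.4],8]
    - [[0,0,0],[0,-0.5,-1.4],8]

```text
t: 18.02
ee_pos: [506.3, -52.4, 58.4]
orientation: [2.237, 2.205, -0.001]
ft_force: [-4.8, -5.1, 9.8]
width: 11.8
```

Run:
```python
from h import *
np.set_printoptions(precision=2,suppress=True)
st()
zoom('side','s26b.png',170,150,270,240,7)
```

```text
t 18.02 [506.3  -52.35  58.4 ] ang deg 169.85 r 77.4 F [-4.75 -5.07  9.79] Ft(ccw) 5.83 Fr 3.79 w 11.85
```

View pics/s26b.png

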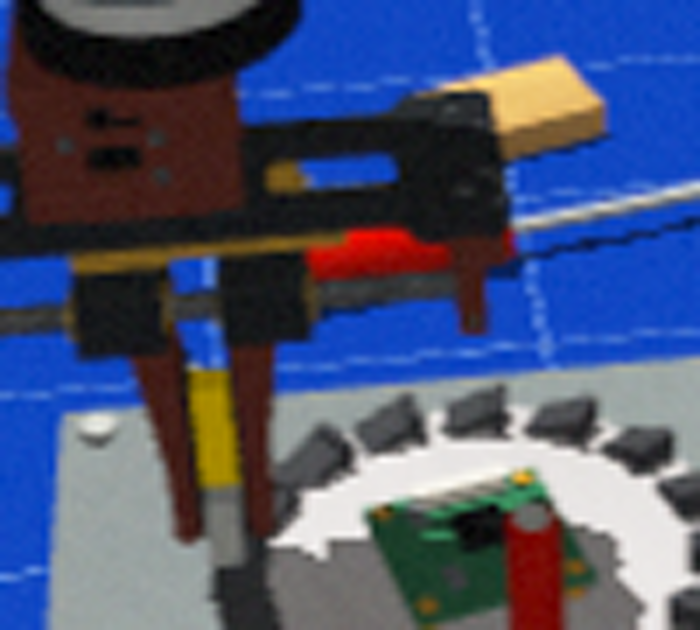

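Emit:
carry_out:
  targets:
    - [[0,0,0],[0,-0.5,-1.5],8]
    - [[0,0,0],[0,-0.5,-1.5],8]

```text
t: 18.23
ee_pos: [506.3, -52.9, 56.9]
orientation: [2.237, 2.205, -0.001]
ft_force: [-4.9, -5.0, 9.6]
width: 12.1
```

Emit:
carry_out:
  targets:
    - [[0,0,0],[0,-0.5,-1.5],8]
    - [[0,0,0],[0,-0.5,-1.5],8]

```text
t: 18.4
ee_pos: [506.3, -53.4, 55.4]
orientation: [2.237, 2.205, -0.001]
ft_force: [-5.5, -4.5, 9.5]
width: 11.8
```

Run:
```python
from h import *
np.set_printoptions(precision=2,suppress=True)
st()
zoom('side','s27b.png',170,150,270,240,7)
```

```text
t 18.40 [506.3  -53.39  55.4 ] ang deg 170.60 r 77.2 F [-5.48 -4.47  9.5 ] Ft(ccw) 5.30 Fr 4.68 w 11.79
```

View pics/s27b.png

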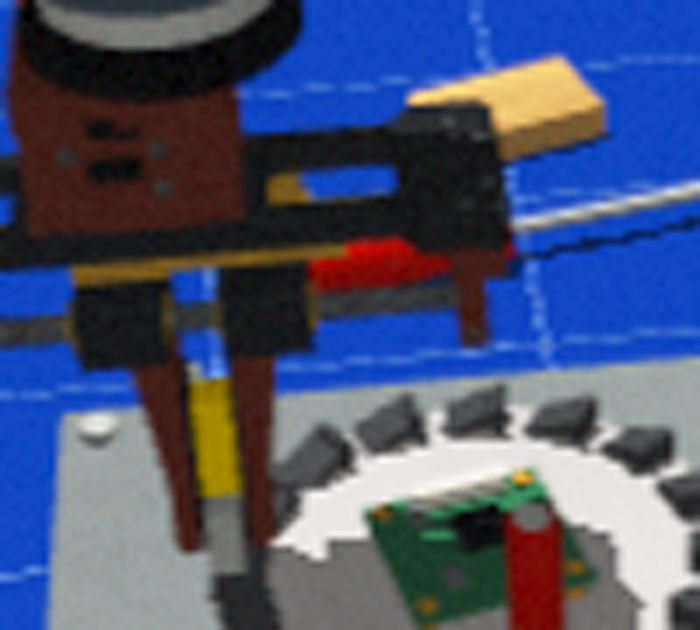

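Emit:
carry_out:
  targets:
    - [[0,0,0],[0,0,0],20]
    - [[0,0,0],[0,0,0],30]
    - [[0,0,0],[0,0,0],36]
    - [[0,0,0],[0,0,0],36]
    - [[0,0,0],[0,0,0],36]

```text
t: 18.87
ee_pos: [506.6, -52.3, 54.6]
orientation: [2.238, 2.205, 0.0]
ft_force: [-0.6, 0.7, 0.4]
width: 35.5
```

Run:
```python
from h import *
np.set_printoptions(precision=2,suppress=True)
st()
zoom('side','s28b.png',170,150,270,240,7)
```

```text
t 18.87 [506.64 -52.32  54.61] ang deg 169.78 r 77.1 F [-0.61  0.75  0.41] Ft(ccw) -0.63 Fr 0.74 w 35.54
```

View pics/s28b.png

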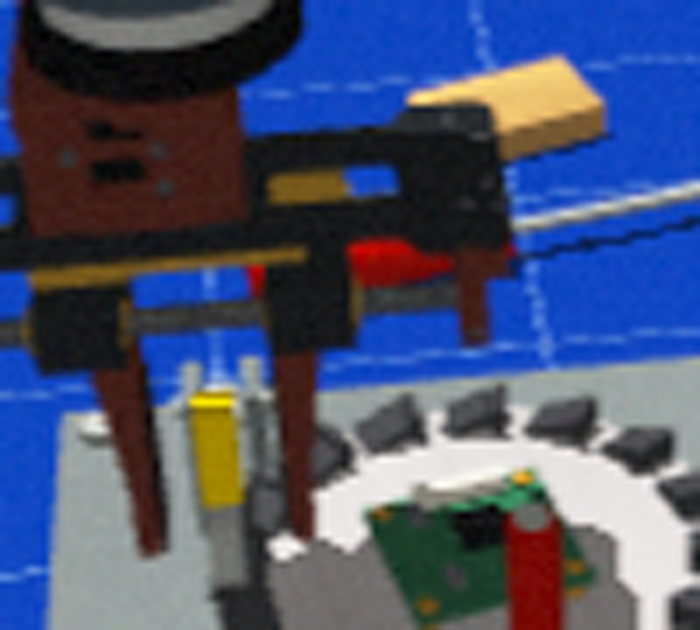

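Emit:
carry_out:
  targets:
    - [[0,0,0],[0,0,15],36]
    - [[0,0,0],[0,0,40],36]
    - [[0,0,0],[0,0,75],36]
    - [[0,0,0],[0,-20,110],36]
    - [[0,0,0],[-20,-50,130],36]
    - [[0,0,0],[-40,-80,140],36]
    - [[0,0,0],[-60,-110,150],36]
    - [[0,0,0],[-60,-110,150],36]
    - [[0,0,0],[-60,-110,150],36]
    - [[0,0,0],[-60,-110,150],36]

```text
t: 19.75
ee_pos: [446.4, -162.3, 204.5]
orientation: [2.239, 2.204, 0.001]
ft_force: [0.3, 0.5, 0.1]
width: 36.0
```

Run:
```python
from h import *
np.set_printoptions(precision=2,suppress=True)
st()
zoom('side','s29.png',160,180,330,310,4.6)
zoom('top','t29.png',230,140,345,250,5)
for c in('side','top'):
  for q in ('pawl_tab','lug','handle','pawl'):
   print(c,q,[(round(x['confidence'],2),c2w(c,x['point'])) for x in place_of(q,c)[:2]])
```

```text
t 19.75 [ 446.43 -162.25  204.52] ang deg -144.73 r 166.7 F [0.35 0.5  0.08] Ft(ccw) -0.21 Fr -0.57 w 36.00
side pawl_tab [(0.71, array([615.9 , 163.62,   2.73])), (0.63, array([507.73, -47.88,  85.37]))]
side lug [(0.7, array([ 600.37, -152.76,   35.34]))]
side handle [(0.56, array([ 591.18, -121.94,   83.93]))]
side pawl [(0.65, array([509.63,   5.33,  60.89])), (0.32, array([581.74, -64.2 ,   3.03]))]
top pawl_tab [(0.47, array([508.25, -48.46,  82.62]))]
top lug [(0.55, array([ 600.41, -153.27,   36.59]))]
top handle [(0.86, array([ 593.84, -121.58,   78.73]))]
top pawl [(0.55, array([509.51,   3.92,  63.72]))]
```

View pics/s29.png

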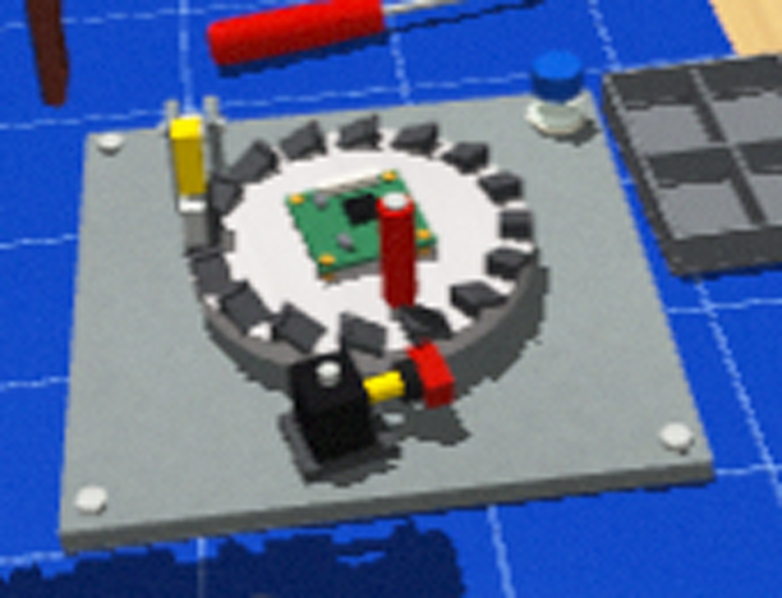

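View pics/t29.png

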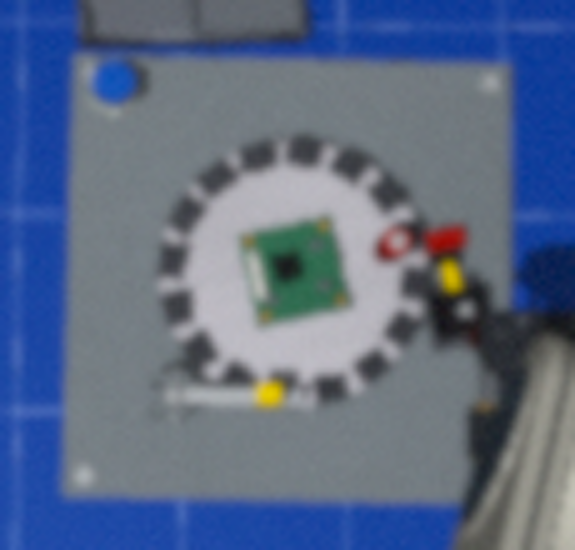

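Run:
```python
from h import *
print(order.close_job())
```

```text
the job is handed in; nothing more can be done
None
```

The job is done and handed in at about 20 s of the 67 s allowed; no verdict was reported.

- **Pawl back:** I lifted the pawl by its tab and carried it over to its back stop. The picture after letting go showed it resting there.
- **Wheel turned:** I turned the wheel backward by the handle until the lug met the plunger, then pressed to about 13.3 N at the handle, roughly 5 mm of plunger by the spring rate. After I let go, the pictures put the plunger at about 3 mm. I judged that from how much the rod had shortened and where the lug stood, since the joint itself cannot be read.
- **Pawl down:** I lowered it in small steps to about 0.08 rad and let it settle the last few millimetres. It now lies on the teeth at about 0.03 rad by the picture.
- **Final checks:** The gripper is clear with no force on it, the lug is still on the plunger, and no bystander appears to have moved.

**What disagreed:**
- On the way down the tab had shifted about 12 mm in the fingers compared with my planned arc, so I placed the pawl by the pictures instead of the arc.
- The force reading carried an offset of 5 to 10 N while gripping. I felt no clear contact on the teeth before release.

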